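# Unscrew the shaker's perforated cap and tip out the baking beads

## Task

The last five ceramic baking beads are in the clear square shaker in the wooden stand, and they are too big for the holes in its cap. Unscrew the perforated steel cap and lay it flat on the worktop, then tip all five beads into the terracotta tart dish, and stand the empty shaker upright on the worktop, out of its stand. Leave the dish upright roughly where it is, and leave the salt pot, mug, egg cup and canister where they are.

Things in the scene. Friction and masses are not known exactly. Their poses are not given: they have to be found in the camera images.
- shaker: Clear acrylic shaker, 0.2 to 0.3 kg. Square body 60 x 60 mm, flat upright faces, z = 0 to 70 mm; above it a round neck 50 mm across (58 over its thread) up to the mouth at z = 96 mm. Origin: centre of the underside; z up, x and y square to the faces. It stands loosely in one of the stand's two wells (which varies), underside 8 mm above the worktop: there it cannot turn, but lifts straight out.
- shaker_mouth (a point): Centre of the shaker's mouth, level with the neck's rim, 96 mm above the underside. Behind it a straight round bore, 46 mm across, runs to the inner floor 8 mm above the underside.
- cap: Perforated steel screw cap, 45 g, round, 65 mm across, knurled skirt 24 mm high, 30 mm high with its domed top. Origin: centre of the skirt's open edge, z towards the holes; when on, 73 mm above the shaker's underside. Quick thread: turned counter-clockwise seen from above it is free after 47 to 60 degrees and lifts off; a stop follows at 87 to 100. Unless unscrewed it holds fast to the shaker.
- cap_mid (a point): Middle of the cap on its axis, 14.5 mm above the skirt's lower edge (half of its height).
- bead0_center (a point): Centre of a white ceramic baking bead, a hard ball 18 mm across, 10.5 g, lying in the shaker at the start. It rolls easily.
- bead1_center (a point): Centre of a white ceramic baking bead, a hard ball 18 mm across, 10.5 g, lying in the shaker at the start. It rolls easily.
- bead2_center (a point): Centre of a white ceramic baking bead, a hard ball 18 mm across, 10.5 g, lying in the shaker at the start. It rolls easily.
- bead3_center (a point): Centre of a white ceramic baking bead, a hard ball 18 mm across, 10.5 g, lying in the shaker at the start. It rolls easily.
- bead4_center (a point): Centre of a white ceramic baking bead, a hard ball 18 mm across, 10.5 g, lying in the shaker at the start. It rolls easily.
- stand: Beech shaker stand, 90 (x) x 200 (y) x 32 mm high, fixed to the worktop. Two square wells 63 x 63 mm, 24 mm deep, centred at y = +55 and -55 mm of its frame. Origin: centre of its underside, z up.
- dish: Round terracotta tart dish, 0.55 kg, loose on the worktop. Outside 116 mm across the foot, 146 mm across the rim, 48 mm high, wall 5 mm, inner floor at z = 6 mm. Origin: centre of the underside, z up.
- salt_pot: Square blue stoneware salt pot with a cork lid, 60 x 60 mm, 68 mm high in all, in the stand's other well. Origin: centre of the underside.
- mug: White ceramic mug, 82 mm across, 95 mm high, handle at its +y side. Origin: centre of the underside.
- egg_cup: Blue plastic egg cup, 50 mm across the rim, 60 mm high. Origin: centre of the underside.
- canister: Closed aluminium canister, 104 mm across, 168 mm high with its lid knob. Origin: centre of the underside.
Things that resemble listed ones, but are neither listed nor needed, are in the scene too. There is more than one size of the cap; the job needs the middle-sized.

How it is judged:
On the way, in this order (a step that is already met when the one before it is completed fails the run):
1. the cap is unscrewed and lies flat on the worktop, let go, with the shaker still upright (height (world z) of cap_mid below 0.021 m and horizontal distance between cap_mid and shaker above 0.06 m and (angle between cap's own z axis and vertical below 0.15 rad or angle between cap's own z axis and vertical above 2.99 rad) and angle between shaker's own z axis and vertical below 0.1 rad and contact force between the fingers and cap below 0.2 N), for 0.2 s.
2. all five beads have been tipped into the dish (horizontal distance between each of bead0_center, bead1_center, bead2_center, bead3_center, bead4_center and dish below 0.066 m and z of bead0_center in the frame of dish between 0.008 and 0.045 m and z of bead1_center in the frame of dish between 0.008 and 0.045 m and z of bead2_center in the frame of dish between 0.008 and 0.045 m and z of bead3_center in the frame of dish between 0.008 and 0.045 m and z of bead4_center in the frame of dish between 0.008 and 0.045 m), for 0.2 s.
At the end, for the whole second after the job is handed in: All five beads lie in the dish below its rim; the cap lies flat, either way up, on the worktop; the empty shaker stands upright (0.1 rad) on the worktop (5 mm); the dish is upright within 60 mm of where it was; all at rest (all of step 2 and height (world z) of cap_mid below 0.021 m and horizontal distance between cap_mid and shaker above 0.06 m and (angle between cap's own z axis and vertical below 0.15 rad or angle between cap's own z axis and vertical above 2.99 rad) and angle between each of shaker, dish's own z axis and vertical below 0.1 rad and height (world z) of shaker below 0.005 m and distance of dish from where it was at the start of the episode below 0.06 m and linear speed of each of shaker, cap below 0.03 m/s and linear speed of each of bead0, bead1, bead2, bead3, bead4 below 0.08 m/s); the robot touches nothing.
It fails at once if the salt pot is shifted by more than 30 mm or tipped (distance of salt_pot from where it was at the start of the episode above 0.03 m or angle between salt_pot's own z axis and vertical above 0.35 rad).
It fails at once if the mug is shifted by more than 30 mm or tipped (distance of mug from where it was at the start of the episode above 0.03 m or angle between mug's own z axis and vertical above 0.35 rad).
It fails at once if the egg cup is shifted by more than 30 mm or tipped (distance of egg_cup from where it was at the start of the episode above 0.03 m or angle between egg_cup's own z axis and vertical above 0.35 rad).
It fails at once if the canister is shifted by more than 30 mm or tipped (distance of canister from where it was at the start of the episode above 0.03 m or angle between canister's own z axis and vertical above 0.35 rad).
It also fails if it takes over 70 s, if anything falls off the work surface, if the arm or the gripper's body presses on something with over 40 N, if the wrist force passes 120 N, or if a joint passes its speed limit or range.

## Robot

A 6-joint arm with a two-finger parallel gripper is mounted at the origin on the work surface. World frame = base frame: x ahead of the robot, y to its left, z up, the work surface at z = 0. Lengths are in m, angles in rad, forces in N, time in s.
With the tool pointing down it reaches from about 0.35 to 0.775 m from the base axis. Payload 7.3 kg.
Tool frame: the origin (TCP) lies where the fingers leave the gripper's body, on its centre line; the fingertips stand 66 mm ahead of it and the grasp point (between the pads) lies 47 mm ahead of it (robot.tips_ahead is the distance from the TCP to the fingertips, in m); z points along the fingers, y is the line along which they close (so a half turn about z gives the same grasp; the last joint's range is limited). The gripper opens to 92 mm and grips with 3 to 60 N. Pads are 19 mm wide; open, the fingers measure 130 mm over their backs; the gripper's body (75 mm by 190 mm) begins 47 mm behind the grasp point.
Start: joints at [-1.301, 0.342, 1.524, -0, 1.275, -0.146], TCP at [0.212, -0.48, 0.292] pointing down, gripper open.
Joint ranges: [-2.53, 2.53], [-0.77, 2.02], [0.04, 2.7], [-1, 4.14], [0.28, 2.66], [-3.11, 3.11]. Speed limits (rad/s): [2.57, 2.57, 3.14, 3.14, 3.14, 3.14].

## Interface

Orientations are given as [roll, pitch, yaw] about the fixed x, y, z axes, in that order (R = Rz(yaw) Ry(pitch) Rx(roll)).
In Python, from cell import robot gives the robot as it stands.
- The arm moves only by the shell command python3 -m inch 'ROWS' [FORCE]. ROWS is a JSON object of lists of equal length, an entry for each row: "travel": the shift along the tool's x, y, z in mm, a list of three; "turn": the turn about the tool's z in units of 5 degrees (1.0 is 5 degrees); "claw": the closure, from -1 (fully open) to 1 (shut). A call has 1 to 12 rows; each row is the pose to reach, as a shift and turn from the pose commanded when the call began, along the tool's axes at that moment; what a row does not reach only later rows make up. A row lasts 1/10 s, in which the tool goes at most 50 mm and 8.59 degrees, less where a joint would pass 70% of its speed; a pose out of reach is approached as far as the arm can. A call with a gripper value outside its range is refused whole. The fingers move at their own pace and stop on an object; FORCE is the grip in N (left out, the last holds). Time passes only in rows, so rows that repeat a pose let the fingers close. It gives the time, the measured TCP pose, the force, the opening and the grip force at its end, in the units of the state.
- robot.observe(): the state, without advancing time (a new reading comes with each control period).
- robot.read_camera(name): name is "scene" or "top" or "wrist"; returns a dict with "pixels" (384x512x3 uint8, red, green, blue), "fx", "fy", "cx", "cy" (pixels), "k1" (the pictures are not rectified: a ray, as slopes to the right and down, at radius r is drawn at 1 + k1 r^2 times it, then the intrinsics apply), "cam_to_world" (4x4, takes a point from camera to world coordinates). Camera axes: x right, y down, z forward; pixel columns grow to the right and rows downward; lengths in m; the calibration is good to about 2 mm. A picture is of the moment at which its call begins. There is no depth.
- robot.hand_in(): hands the job in; it is judged then, once.
The state is a dict: "time": time; "qpos": joint angles; "qvel": joint speeds; "joint_efforts": joint torques, N m; "tool_pos": TCP position; "tool_rot": TCP orientation; "contact_force": force on the tool from outside, world axes, zero at the start; "torque": the same for the moment, N m; "opening": finger opening in m; "grip_force": force on a finger pad.
Only numpy, scipy, OpenCV 4.12 (cv2) and the standard library are available. Lean on these libraries where they do the work, as an engineer would, in place of code of your own. Each camera call takes 0.05 s, during which the arm holds its last target. There are 200 camera calls.

## Working session

There is one attempt and no reset: what is moved stays moved. The work goes in short steps, Python scripts to look and compute and a shell command to move; the robot and the scene stay as the last step left them, time stands still between calls to the robot, and variables do not carry over. Pictures are saved under pics/ and viewed, at most 10 in all, crops included, and the job is handed in when it is done.

```bash
ls; mkdir -p pics; cat > h.py <<'E'
import numpy as np, cv2
from cell import robot
def shot(n,f):
    c=robot.read_camera(n); cv2.imwrite(f'pics/{f}.png',c['pixels'][:,:,::-1]); np.save(f'pics/{f}.npy',{k:c[k] for k in c},allow_pickle=True); return c
def load(f): return np.load(f'pics/{f}.npy',allow_pickle=True).item()
def K(c): return np.array([[c['fx'],0,c['cx']],[0,c['fy'],c['cy']],[0,0,1.]])
def px2w(c,uv,z):
    M=np.array(c['cam_to_world']); p=cv2.undistortPoints(np.array(uv,float).reshape(-1,1,2),K(c),np.array([c['k1'],0,0,0.]))[:,0]
    d=np.c_[p,np.ones(len(p))]@M[:3,:3].T; o=M[:3,3]
    return o+d*((z-o[2])/d[:,2])[:,None]
def w2px(c,P):
    M=np.linalg.inv(np.array(c['cam_to_world']))
    return cv2.projectPoints(np.array(P,float).reshape(-1,1,3),cv2.Rodrigues(M[:3,:3])[0],M[:3,3],K(c),np.array([c['k1'],0,0,0.]))[0][:,0]
E
python3 - <<'E'
from h import *
a=shot('top','top0');b=shot('scene','sc0')
for c in(a,b): print(c['fx'],c['cx'],c['k1'],np.round(c['cam_to_world'],3).tolist())
E
```

```text
pics
413.5732830402053 266.35899985712433 -0.13630793922473167 [[-0.023, -0.987, 0.156, 0.387], [-1.0, 0.024, 0.002, 0.043], [-0.006, -0.156, -0.988, 1.409], [0.0, 0.0, 0.0, 1.0]]
422.5812441828194 251.60330921403403 -0.10781613012749908 [[-0.497, 0.682, -0.537, 1.182], [0.868, 0.389, -0.309, 0.341], [-0.002, -0.619, -0.785, 0.952], [0.0, 0.0, 0.0, 1.0]]
```

View pics/top0.png

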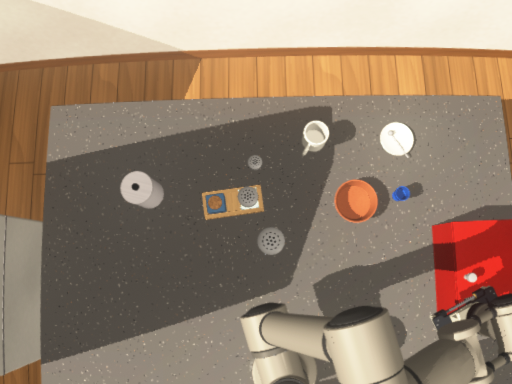

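View pics/sc0.png

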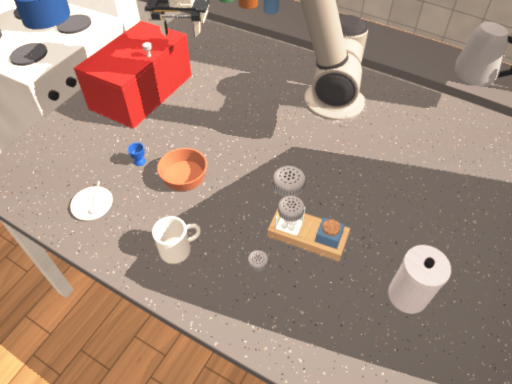

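Three caps are in the top view: a small loose one at (255,162), a large loose one at (271,240) and a middle one at (248,197), which sits on the clear shaker in the stand. The middle one fits both by size and because it is on the shaker. The salt pot is at (216,203), the dish at (356,201), the mug at (315,135), the egg cup at (401,194) and the canister at (140,188). I'll confirm in an enlarged crop.

```bash
python3 - <<'E'
from h import *
t=cv2.imread('pics/top0.png')[145:265,190:390]; s=cv2.imread('pics/sc0.png')[155:275,225:365]
a=cv2.resize(t,None,fx=4,fy=4,interpolation=cv2.INTER_CUBIC)[:, :440]; b=cv2.resize(s,None,fx=2.5,fy=4,interpolation=cv2.INTER_CUBIC)
cv2.imwrite('pics/crop0.png',np.hstack([a,b]))
c=load('top0')
for n,uv,z in [('small',(255,162),.02),('large',(271,240),.03),('cap',(248,197),.111),('dish',(356,201),.048),('mug',(316,134),.095),('egg',(401,194),.06),('salt',(215.5,203),.076),('can',(140,188),.16)]: print(n,px2w(c,[uv],z).round(3))
E
```

```text
small [[0.703 0.083 0.02 ]]
large [[0.435 0.034 0.03 ]]
cap [[0.57  0.104 0.111]]
dish [[ 0.556 -0.252  0.048]]
mug [[ 0.776 -0.122  0.095]]
egg [[ 0.574 -0.404  0.06 ]]
salt [[0.557 0.212 0.076]]
can [[0.599 0.438 0.16 ]]
```

View pics/crop0.png

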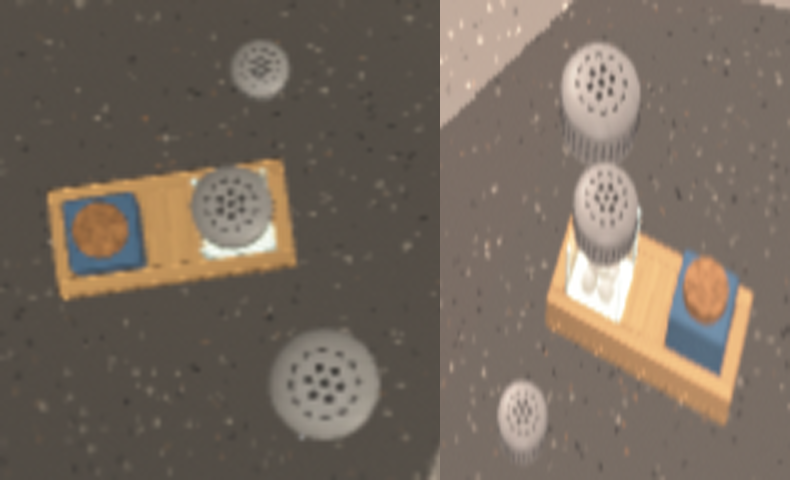

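The crop confirms it: in the right panel the middle cap sits on the clear shaker with the beads inside, and the other two caps lie loose on the worktop. Next I'll get the stand's pose and yaw and the current tool axes.

```bash
cat >> h.py <<'E'
from scipy.spatial.transform import Rotation as Ro
def tool():
    s=robot.observe(); return s,np.array(s['tool_pos']),Ro.from_euler('xyz',s['tool_rot']).as_matrix()
def go(xyz):  # shift in tool mm to bring the grasp point to xyz
    s,p,R=tool(); g=p+R[:,2]*.047
    return (R.T@(np.array(xyz)-g)*1000).round(1)
E
python3 - <<'E'
from h import *
c=load('top0')
q=np.array([(48,192),(282,160),(297,265),(66,298)])/4.+[190,145]-.4
P=px2w(c,q,.032)[:,:2]; print(P.round(3).tolist(), 'centre',P.mean(0).round(4))
a=(P[1]+P[2]-P[0]-P[3])/2; b=(P[1]+P[0]-P[2]-P[3])/2   # -y dir, +x dir
print(np.linalg.norm(a),np.linalg.norm(b),'ang a',np.degrees(np.arctan2(*a[::-1])),'ang b',np.degrees(np.arctan2(*b[::-1])))
u=a/np.linalg.norm(a); print('well', (P.mean(0)+.055*u).round(4), 'salt',(P.mean(0)-.055*u).round(4))
s,p,R=tool(); print(R.round(3).tolist(), s['qpos'],s['opening'])
# scene view cap centre -> compare
print(w2px(load('sc0'),[[.57,.104,.111]]), px2w(load('sc0'),[[291,205]],.108))
E
```

```text
[[0.599, 0.265], [0.622, 0.066], [0.533, 0.056], [0.509, 0.25]] centre [0.5659 0.1593]
0.19755044986241585 0.09065802689813053 ang a -83.3288027722617 ang b 8.179269359934464
well [0.5723 0.1046] salt [0.5595 0.2139]
[[0.915, 0.404, -0.0], [0.404, -0.915, 0.001], [0.0, -0.001, -1.0]] [-1.30100052e+00  3.42661150e-01  1.52490803e+00 -1.17834974e-05
  1.27539616e+00 -1.45982956e-01] 0.09191028154960833
[[291.36632333 201.75563851]] [[0.57749582 0.10694853 0.108     ]]
```

```bash
python3 - <<'E'
from h import *
print(go([.573,.105,.235]))
E
```

```text
[ 566.5 -389.3   10.3]
```

```bash
python3 -m inch '{"travel":[[40,-27,0],[80,-55,0],[120,-82,0],[160,-110,0],[200,-137,0],[240,-165,0],[280,-192,0],[320,-220,0],[360,-247,0],[400,-275,0],[440,-302,0],[480,-330,0]],"turn":[0,0,0,0,0,0,0,0,0,0,0,0],"claw":[-1,-1,-1,-1,-1,-1,-1,-1,-1,-1,-1,-1]}'
python3 -m inch '{"travel":[[40,-27,0],[80,-55,5],[86,-59,10],[86,-59,10],[86,-59,10]],"turn":[0,0,0,0,0],"claw":[-1,-1,-1,-1,-1]}'
python3 - <<'E'
from h import *
c=shot('wrist','w1'); print(go([.573,.105,.102]), np.round(c['cam_to_world'],3).tolist(), w2px(c,[[.573,.105,.111]]))
E
```

```text
time: 1.3
tool_pos: [0.5185, 0.0175, 0.292]
tool_rot: [3.142, 0.0, 0.416]
contact_force: [1.0, -1.0, 0.4]
opening: 0.0917
grip_force: 0.0
time: 1.8
tool_pos: [0.5722, 0.1035, 0.2818]
tool_rot: [3.142, 0.002, 0.416]
contact_force: [0.8, -0.0, 0.2]
opening: 0.0915
grip_force: 0.0
[  1.6  -1.5 133.2] [[0.403, -0.875, -0.269, 0.645], [-0.915, -0.385, -0.118, 0.135], [-0.0, 0.294, -0.956, 0.373], [0.0, 0.0, 0.0, 1.0]] [[258.61738932 186.08075279]]
```

View pics/w1.png

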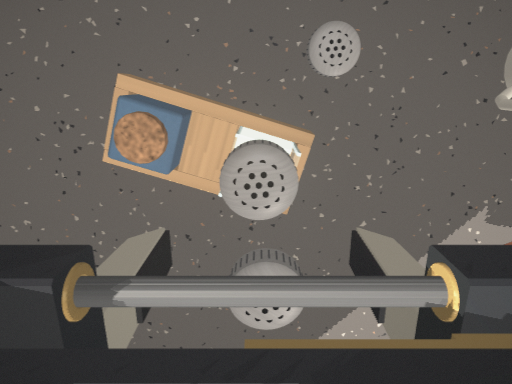

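The wrist view shows the cap's centre hole at (259,185), and my estimate predicted (258.6,186.1), so the cap position is good. The fingers straddle it, so I descend and grip the skirt.

```bash
python3 - <<'E'
from h import *
c=load('w1'); P=px2w(c,[(120,75),(313,135),(103,160)],.032)[:,:2]; d=P[1]-P[0]; e=P[0]-P[2]; print(P.round(3).tolist(),np.degrees(np.arctan2(*d[::-1])),np.degrees(np.arctan2(*e[::-1])),np.linalg.norm(d),np.linalg.norm(e))
E
python3 -m inch '{"travel":[[1.5,-1.5,30],[1.5,-1.5,70],[1.5,-1.5,100],[1.5,-1.5,120],[1.5,-1.5,133],[1.5,-1.5,133],[1.5,-1.5,133],[1.5,-1.5,133],[1.5,-1.5,133],[1.5,-1.5,133],[1.5,-1.5,133]],"turn":[0,0,0,0,0,0,0,0,0,0,0],"claw":[-1,-1,-1,-1,-1,-1,0,1,1,1,1]}' 30
```

```text
[[0.599, 0.261], [0.622, 0.068], [0.513, 0.253]] -83.20705607422435 5.398871938927109 0.1946544265518899 0.08681099118601156
time: 2.95
tool_pos: [0.5739, 0.1062, 0.1501]
tool_rot: [3.141, -0.001, 0.416]
contact_force: [-1.5, -0.1, 4.4]
opening: 0.0652
grip_force: 30.0
```

```bash
python3 -m inch '{"travel":[[0,0,0],[0,0,0],[0,0,0],[0,0,0],[0,0,0],[0,0,0],[0,0,0],[0,0,0],[0,0,0],[0,0,0],[0,0,0],[0,0,0]],"turn":[-1.4,-2.8,-4.2,-5.6,-7,-8.4,-9.8,-11.2,-12.6,-14,-14.6,-14.6],"claw":[1,1,1,1,1,1,1,1,1,1,1,1]}' 30
python3 -c "
from h import *
s,p,R=tool();print(s['torque'],s['contact_force'])"
```

```text
time: 4.15
tool_pos: [0.574, 0.1063, 0.1501]
tool_rot: [3.14, 0.0, 1.69]
contact_force: [0.2, -0.0, 5.8]
opening: 0.065
grip_force: 30.0
[ 0.04420652 -0.12082535  0.10517281] [ 0.15883933 -0.0244053   5.77966068]
```

Turned 73° CCW. Next I lift slowly and watch the weight: 0.44 N means the cap alone, and over 2.5 N means the shaker is coming along.

```bash
python3 -m inch '{"travel":[[0,0,-5],[0,0,-10],[0,0,-15],[0,0,-15],[0,0,-15]],"turn":[0,0,0,0,0],"claw":[1,1,1,1,1]}' 30
python3 - <<'E'
from h import *
c=shot('wrist','w2'); print(go([.43,-.12,.103]))
c=shot('scene','s2'); cv2.imwrite('pics/s2c.png',cv2.resize(cv2.imread('pics/s2.png')[110:270,200:380],None,fx=3.3,fy=3.3))
E
```

```text
time: 4.65
tool_pos: [0.5735, 0.1062, 0.1643]
tool_rot: [3.142, 0.0, 1.69]
contact_force: [-0.3, -0.2, -0.5]
opening: 0.0652
grip_force: 30.0
[-207.5 -169.2   14.1]
```

View pics/s2c.png

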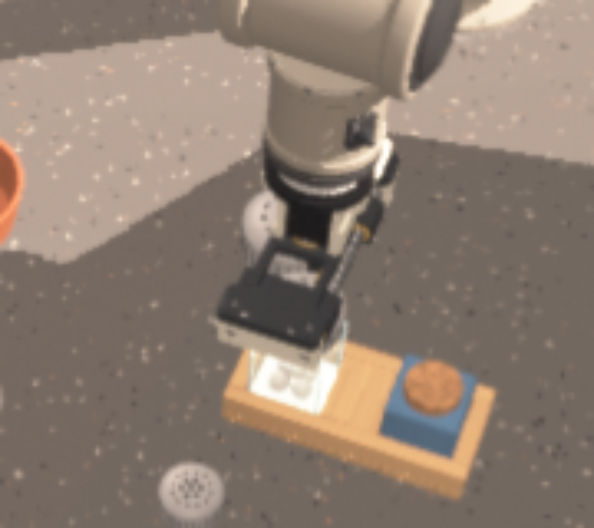

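The contact force is −0.5 N, so only the cap came off. The beads stay visible in the shaker, still in its well (crop about (290,380)). Now I set the cap down.

```bash
python3 -m inch '{"travel":[[0,0,-35],[-20,-16,-40],[-55,-45,-40],[-90,-73,-40],[-125,-102,-40],[-160,-130,-30],[-190,-155,0],[-207,-169,40],[-207,-169,70],[-207,-169,85],[-207,-169,92],[-207,-169,94]],"turn":[0,0,0,0,0,0,0,0,0,0,0,0],"claw":[1,1,1,1,1,1,1,1,1,1,1,1]}' 30
python3 -c "
from h import *
s,p,R=tool();print(p,s['contact_force'])"
```

```text
time: 5.95
tool_pos: [0.4302, -0.1194, 0.0697]
tool_rot: [-3.141, -0.001, 1.69]
contact_force: [-0.2, -0.2, 0.3]
opening: 0.0649
grip_force: 30.0
[ 0.43020349 -0.11936157  0.06971055] [-0.16115547 -0.19958889  0.32152551]
```

```bash
python3 -m inch '{"travel":[[0,0,1],[0,0,1],[0,0,1],[0,0,1],[0,0,1],[0,0,-40],[0,0,-90],[0,0,-130]],"turn":[0,0,0,0,0,0,0,0],"claw":[1,1,-1,-1,-1,-1,-1,-1]}' 30
python3 - <<'E'
from h import *
c=shot('top','t3'); print(go([.573,.106,.066]))
im=cv2.imread('pics/t3.png')[110:310,180:440]; cv2.imwrite('pics/t3c.png',cv2.resize(im,None,fx=3,fy=3,interpolation=cv2.INTER_CUBIC))
E
```

```text
time: 6.75
tool_pos: [0.4303, -0.1194, 0.2025]
tool_rot: [3.141, 0.001, 1.69]
contact_force: [0.0, -0.9, 1.1]
opening: 0.0916
grip_force: 0.0
[208.9 164.9  95.4]
```

View pics/t3c.png

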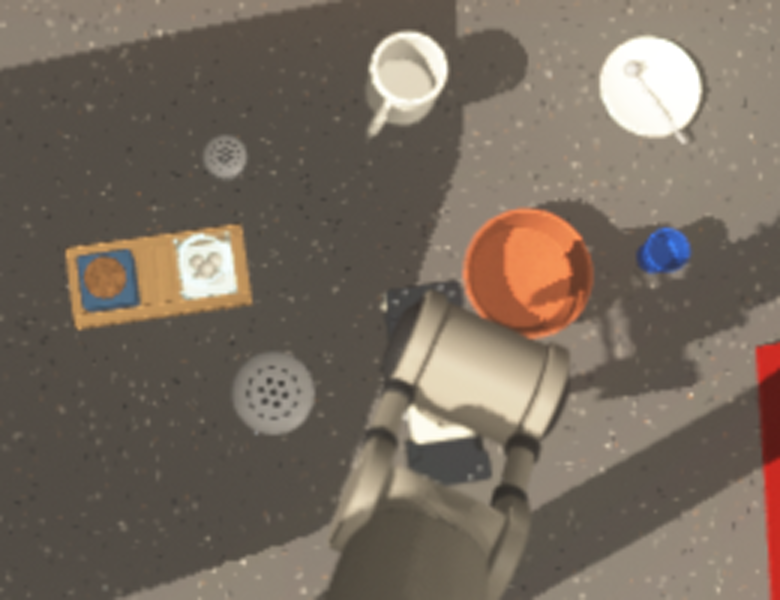

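The picture shows the open shaker with beads at crop (205,265), still in the stand, and the dish at (528,272). The cap is hidden under the arm. I go to the shaker and grip it high on its body (z = 58 mm).

```bash
python3 -m inch '{"travel":[[40,31,0],[75,59,0],[110,87,0],[145,114,0],[180,142,0],[209,165,0],[209,165,0],[209,165,40],[209,165,70],[209,165,90],[209,165,95],[209,165,95]],"turn":[0,0,0,0,0,0,0,0,0,0,0,0],"claw":[-1,-1,-1,-1,-1,-1,-1,-1,-1,-1,-1,-1]}' 25
python3 -m inch '{"travel":[[0,0,0],[0,0,0],[0,0,0],[0,0,0],[0,0,0],[0,0,0]],"turn":[0,0,0,0,0,0],"claw":[0,0.5,1,1,1,1]}' 25
```

```text
time: 8.0
tool_pos: [0.5689, 0.1071, 0.1049]
tool_rot: [-3.14, 0.0, 1.689]
contact_force: [-0.2, -0.3, -0.0]
opening: 0.0919
grip_force: 0.0
time: 8.6
tool_pos: [0.5714, 0.1077, 0.1064]
tool_rot: [3.136, 0.0, 1.69]
contact_force: [5.6, 0.5, 0.9]
opening: 0.0599
grip_force: 25.0
```

The grip came out about 7 mm too low, because the arm was still settling when I measured. I regrip higher and shift by +3 mm in tool y.

```bash
python3 -m inch '{"travel":[[0,0,0],[0,0,0],[0,0,0],[-1,3,-7],[-1,3,-7],[-1,3,-7],[-1,3,-7],[-1,3,-7],[-1,3,-7],[-1,3,-7]],"turn":[0,0,0,0,0,0,0,0,0,0],"claw":[0,-0.5,-1,-1,-1,-1,0.3,1,1,1]}' 25
python3 -c "
from h import *
robot.read_camera('top');s,p,R=tool();print(p,s['contact_force'],s['opening'])"
```

```text
time: 9.6
tool_pos: [0.5723, 0.107, 0.1121]
tool_rot: [-3.141, 0.0, 1.69]
contact_force: [-0.4, -0.2, -0.1]
opening: 0.0643
grip_force: 0.0
[0.57235175 0.10703904 0.11211574] [-0.1113164  -0.35782531  0.33953927] 0.06050256817031482
```

Gripped at about z = 57 mm on the body. The tool can only turn about vertical, so to tilt the shaker I'll pivot it between the pads: lift it partway, hook its lower edge on the well wall, and move toward −y (tool −x).

```bash
python3 -m inch '{"travel":[[0,0,-6],[0,0,-12],[-6,0,-14],[-12,0,-17],[-18,0,-19],[-23,0,-19],[-27,0,-19],[-31,0,-19],[-35,0,-18],[-38,0,-17],[-38,0,-17]],"turn":[0,0,0,0,0,0,0,0,0,0,0],"claw":[1,1,1,1,1,1,1,1,1,1,1]}' 25
python3 - <<'E'
from h import *
c=shot('scene','s4');s,p,R=tool();print(p,s['contact_force'],s['opening'])
im=cv2.imread('pics/s4.png')[120:280,200:380]; cv2.imwrite('pics/s4c.png',cv2.resize(im,None,fx=3.3,fy=3.3,interpolation=cv2.INTER_CUBIC))
E
```

```text
time: 10.75
tool_pos: [0.577, 0.0702, 0.1314]
tool_rot: [3.14, -0.002, 1.689]
contact_force: [-4.0, 5.2, 9.7]
opening: 0.0598
grip_force: 25.0
[0.57701013 0.070166   0.1313964 ] [-3.22316409  5.04325401 10.00675802] 0.06015571211776421
```

View pics/s4c.png

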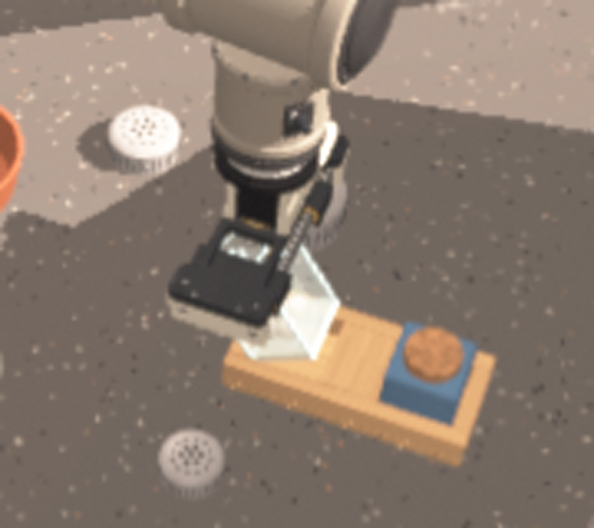

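The pivot works: the shaker is tilted about 40° toward −y at crop (290,310), its foot still hooked in the well. The cap lies flat on the worktop at (145,135). I continue to about 70° and lift out.

```bash
python3 -m inch '{"travel":[[-3,0,2],[-5,0,4],[-6,0,6],[-7,0,8],[-7,0,10],[-7,0,12],[-6,0,14],[-6,0,14]],"turn":[0,0,0,0,0,0,0,0],"claw":[1,1,1,1,1,1,1,1]}' 25
python3 -m inch '{"travel":[[0,0,-2],[0,0,-8],[0,0,-20],[0,0,-35],[0,0,-50],[0,0,-60],[0,0,-65],[0,0,-65]],"turn":[0,0,0,0,0,0,0,0],"claw":[1,1,1,1,1,1,1,1]}' 25
python3 - <<'E'
from h import *
c=shot('scene','s5');s,p,R=tool();print(p,s['contact_force'],s['opening'])
print(w2px(c,[p+R[:,2]*.047]),go([.56,-.22,.11]))
im=cv2.imread('pics/s5.png')[90:250,180:360]; cv2.imwrite('pics/s5c.png',cv2.resize(im,None,fx=3.3,fy=3.3,interpolation=cv2.INTER_CUBIC))
E
```

```text
time: 11.6
tool_pos: [0.5795, 0.0643, 0.119]
tool_rot: [3.135, -0.001, 1.69]
contact_force: [-1.4, 5.0, 16.4]
opening: 0.06
grip_force: 25.0
time: 12.4
tool_pos: [0.5777, 0.0632, 0.1809]
tool_rot: [3.141, 0.0, 1.69]
contact_force: [-0.0, 0.3, -4.5]
opening: 0.0602
grip_force: 25.0
[0.57744529 0.0632526  0.18017854] [-0.51658585  0.20204112 -4.21852898] 0.05982581525142878
[[276.04591231 191.96075325]] [-279.2  -51.    23.2]
```

View pics/s5c.png

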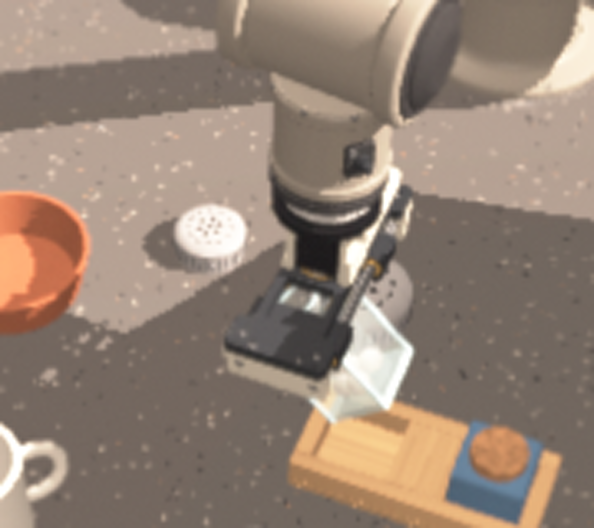

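The shaker is held at roughly 65° at crop (365,370), beads inside, clear of the stand. Now I carry it gently over the dish so that its body lies over the near (+y) rim.

```bash
python3 -m inch '{"travel":[[-4,-1,0],[-11,-2,0],[-21,-5,0],[-34,-7,0],[-50,-11,0],[-68,-15,0],[-87,-19,0],[-107,-23,0],[-127,-28,0],[-147,-32,0],[-167,-37,0],[-187,-41,0]],"turn":[0,0,0,0,0,0,0,0,0,0,0,0],"claw":[1,1,1,1,1,1,1,1,1,1,1,1]}' 25
python3 -m inch '{"travel":[[-19,-4,0],[-36,-8,0],[-50,-11,0],[-62,-14,0],[-71,-16,0],[-77,-17,0],[-80,-18,0],[-80,-18,5],[-80,-18,10],[-80,-18,10]],"turn":[0,0,0,0,0,0,0,0,0,0],"claw":[1,1,1,1,1,1,1,1,1,1]}' 25
python3 - <<'E'
from h import *
c=shot('scene','s6');s,p,R=tool();print(p,s['contact_force'],go([.551,-.209,.105]))
im=cv2.imread('pics/s6.png')[80:240,110:290]; cv2.imwrite('pics/s6c.png',cv2.resize(im,None,fx=3.3,fy=3.3,interpolation=cv2.INTER_CUBIC))
E
```

```text
time: 13.65
tool_pos: [0.5585, -0.1294, 0.1802]
tool_rot: [-3.141, 0.0, 1.689]
contact_force: [0.2, 0.3, -3.0]
opening: 0.0602
grip_force: 25.0
time: 14.65
tool_pos: [0.5503, -0.208, 0.1691]
tool_rot: [-3.14, -0.001, 1.691]
contact_force: [-0.1, 0.7, -3.9]
opening: 0.06
grip_force: 25.0
[ 0.55054488 -0.20811786  0.16953123] [ 0.5539192   0.69835942 -3.25793458] [-1.   0.4 17.5]
```

View pics/s6c.png

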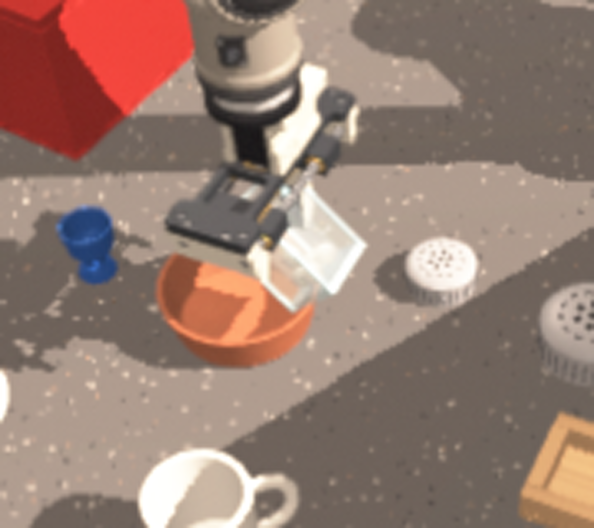

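The shaker is over the dish's near rim at crop (310,260), beads still inside. Before pressing I check the tilt by projecting the bottom corners for several angles.

```bash
python3 - <<'E'
from h import *
c=load('s6');s,p,R=tool(); g=p+R[:,2]*.047; tx,ty,up=R[:,0],R[:,1],-R[:,2]
for th in (45,55,65,75):
    a=np.radians(th); ax=-np.sin(a)*tx+np.cos(a)*up; n=np.cos(a)*tx+np.sin(a)*up  # axis to mouth; side facing up
    P=[g-.057*ax+.03*(i*n)+.03*j*ty for i,j in((1,1),(1,-1),(-1,1),(-1,-1))]
    print(th,((w2px(c,P)-[110,80])*3.3).round().astype(int).tolist())
print(((w2px(c,[[.547,-.180,.048],[.556,-.252,.048]])-[110,80])*3.3).round())
E
```

```text
45 [[326, 292], [358, 243], [286, 311], [317, 263]]
55 [[327, 283], [359, 235], [296, 311], [327, 263]]
65 [[327, 274], [359, 225], [305, 309], [337, 262]]
75 [[324, 264], [357, 215], [313, 306], [345, 258]]
[[312. 300.]
 [239. 276.]]
```

The corners match a tilt of about 50°. To keep the foot outside the rim I first come in 15 mm further out, then press and feed inward as the shaker rotates.

```bash
python3 -m inch '{"travel":[[4,0,0],[10,0,0],[15,0,5],[15,0,12],[15,0,18],[15,0,22],[13,0,25],[12,0,28],[10,0,31],[8,0,33],[5,0,35],[5,0,36]],"turn":[0,0,0,0,0,0,0,0,0,0,0,0],"claw":[1,1,1,1,1,1,1,1,1,1,1,1]}' 18
python3 - <<'E'
from h import *
c=shot('scene','s7');s,p,R=tool();print(p,s['contact_force'],s['opening'])
im=cv2.imread('pics/s7.png')[80:240,110:290]; cv2.imwrite('pics/s7c.png',cv2.resize(im,None,fx=3.3,fy=3.3,interpolation=cv2.INTER_CUBIC))
E
```

```text
time: 15.9
tool_pos: [0.5507, -0.2046, 0.1361]
tool_rot: [3.139, 0.002, 1.689]
contact_force: [-2.3, 0.3, 11.5]
opening: 0.0597
grip_force: 18.0
[ 0.55078671 -0.20456468  0.13604873] [-1.7212186   1.78730074  6.37101031] 0.06002861041193695
```

View pics/s7c.png

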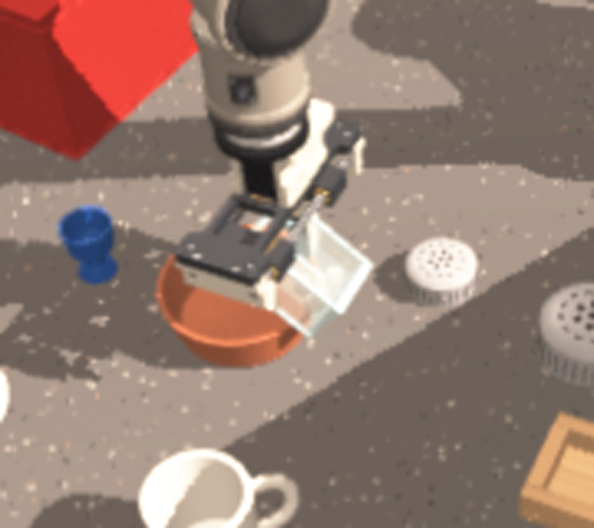

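I've used all 10 views, so from here I measure numerically. In this picture the bottom corners sit at about (373,266), (343,312) and (310,336), and the dish has not moved.

```bash
cat >> h.py <<'E'
def corners(c,ths,off=(110,80),k=3.3,L=.057):
    s,p,R=tool(); g=p+R[:,2]*.047; tx,ty,up=R[:,0],R[:,1],-R[:,2]
    for th in ths:
        a=np.radians(th); ax=-np.sin(a)*tx+np.cos(a)*up; n=np.cos(a)*tx+np.sin(a)*up
        P=[g-L*ax+.03*(i*n)+.03*j*ty for i,j in((1,1),(1,-1),(-1,1),(-1,-1))]
        print(th,((w2px(c,P)-off)*k).round().astype(int).tolist())
E
python3 - <<'E'
from h import *
c=load('s7'); corners(c,(45,55,65,75,85)); print(go([.551,-.209,.078]))
# dish mask centroid compare in scene
for f in('s6','s7'):
    h=cv2.cvtColor(cv2.imread(f'pics/{f}.png'),cv2.COLOR_BGR2HSV); m=cv2.inRange(h,(4,120,80),(14,255,255))[80:240,110:290]
    ys,xs=np.nonzero(m); print(f,xs.min(),xs.max(),ys.min(),ys.max(),len(xs))
E
```

```text
45 [[332, 320], [363, 272], [292, 338], [323, 291]]
55 [[334, 312], [365, 264], [302, 338], [333, 291]]
65 [[333, 304], [365, 255], [312, 337], [342, 290]]
75 [[331, 294], [362, 246], [319, 334], [350, 287]]
85 [[326, 284], [358, 235], [326, 330], [357, 282]]
[-4.3 -0.5 11.1]
s6 22 179 1 159 1273
s7 22 179 1 159 1009
```

```bash
python3 -m inch '{"travel":[[-1,0,2],[-2,0,4],[-3,0,6],[-4,0,8],[-5,0,10],[-5,0,11],[-5,0,11]],"turn":[0,0,0,0,0,0,0],"claw":[1,1,1,1,1,1,1]}' 14
python3 - <<'E'
from h import *
c=shot('top','t8');s,p,R=tool();print(p,s['contact_force'],s['opening'])
def dish(f):
    h=cv2.cvtColor(cv2.imread(f'pics/{f}.png'),cv2.COLOR_BGR2HSV); m=cv2.inRange(h,(3,110,60),(14,255,255))[160:240,325:395]
    ys,xs=np.nonzero(m); print(f,xs.min()+325,xs.max()+325,ys.min()+160,ys.max()+160,len(xs))
for f in('top0','t8'): dish(f)
E
```

```text
time: 16.65
tool_pos: [0.5519, -0.2102, 0.1253]
tool_rot: [3.138, 0.003, 1.689]
contact_force: [-1.0, -2.8, 7.3]
opening: 0.0599
grip_force: 14.0
[ 0.55196217 -0.21015878  0.12533386] [-0.84869022 -2.15979345  8.01168033] 0.05976828186147188
top0 334 377 179 222 1496
t8 336 374 191 217 70
```

```bash
python3 -m inch '{"travel":[[0,0,2],[0,0,4],[0,0,6],[0,0,8],[0,0,9],[0,0,9],[0,0,9],[0,0,9]],"turn":[0,0,0,0,0,0,0,0],"claw":[1,1,1,1,1,1,1,1]}' 14
python3 - <<'E'
from h import *
c=shot('scene','s9');s,p,R=tool();print(p,s['contact_force'],s['opening'])
corners(c,(75,85,95,105,115))
im=cv2.imread('pics/s9.png'); g=cv2.cvtColor(im,cv2.COLOR_BGR2GRAY)[80:240,110:290]; b=cv2.cvtColor(cv2.imread('pics/sc0.png'),cv2.COLOR_BGR2GRAY)[80:240,110:290]
hsv=cv2.cvtColor(im,cv2.COLOR_BGR2HSV)[80:240,110:290]
# white-ish blobs in the region of shaker and dish
r=im[100+40:190,150:225]; 
for y in range(140,190,2): print(y,' '.join('%3d'%v for v in cv2.cvtColor(im,cv2.COLOR_BGR2GRAY)[y,150:228:2]))
E
```

```text
time: 17.5
tool_pos: [0.5519, -0.2101, 0.1161]
tool_rot: [3.138, 0.003, 1.689]
contact_force: [-1.1, -1.7, 5.6]
opening: 0.0598
grip_force: 14.0
[ 0.55191977 -0.21007656  0.11605571] [-0.66156846 -0.94903978  6.28506096] 0.05976874333912827
75 [[326, 309], [358, 260], [315, 348], [346, 300]]
85 [[321, 299], [353, 251], [321, 344], [352, 296]]
95 [[315, 289], [347, 241], [326, 338], [357, 290]]
105 [[306, 279], [339, 231], [329, 331], [359, 283]]
115 [[297, 270], [329, 222], [329, 323], [360, 275]]
140 160 160 160 161 160 160 160 160 160 172 162 160 160 161 160 163 119  32  26  27  26 105 246 255 252 251 197  87  99 100  86  76 148 160 160 160 160 161 166
142 160 160 163 160 159 159 161 161 161 166 162 161 160 160 160 157 129  36  27  26  28  82 174 248 251 229  79  79  99  79  75 102 158 159 160 167 160 161 161
144 160 161 167 160 158 161 160 160 192 167 161 185 164 160 139  91  84  80 119  60  36  54 160 248 250 110  66 138 168 130  84 149 160 159 160 195 163 160 160
146 160 160 160 165 179 166 160 160 160 154 188 201 154 129 103  78  49  75  85  89  88  78 151 240 171 156 142 180 1
[... 2702 characters left out ...]
 140 176 235 227 195 230 172 160 162 161 160 179 161 161 160
182 101 102 100 100 100 100 102 101  94  87  90 118 170 166 155 146 138 136 137 139 149 165 178 167  98  95 156 200 216 196 161 160 160 161 160 183 165 161 161
184 100 101  96 102 102 101 101 102 101  95  89  89  89  98 108 138 166 172 175 160 140 121 119  96  98 148 165 195 162 161 160 159 162 159 160 160 160 160 160
186 101 101 103 102 101 102 102 101 101 102  97  90  89  89  89  89  88  90  95 100 106 111  96 104 155 161 161 163 160 160 160 153 160 156 161 166 161 150 119
188 103 104 102 101 109 111 101 101 102 101 101 100  96  94  92  88  90  91  96 101 108 118 125 158 161 160 160 161 161 169 167 141 160 153 161 155 146 102 101
```

```bash
python3 - <<'E'
from h import *
G=lambda f:cv2.imread(f'pics/{f}.png')
a=G('sc0')
for f in('s6','s7','s9'):
    b=G(f)
    for (y0,y1,x0,x1) in((158,178,154,176),(172,192,170,200)):
        r=cv2.matchTemplate(b[y0-8:y1+8,x0-8:x1+8],a[y0:y1,x0:x1],cv2.TM_CCOEFF_NORMED); i=np.unravel_index(r.argmax(),r.shape); print(f,(x0,y0),i[1]-8,i[0]-8,r.max().round(2))
# terracotta mask right boundary & rows
for f in('sc0','s7','s9'):
    h=cv2.cvtColor(G(f),cv2.COLOR_BGR2HSV); m=cv2.inRange(h,(3,110,60),(14,255,255)); print(f,[(y,*(np.nonzero(m[y,150:215])[0][[0,-1]]+150)) for y in range(160,188,4)])
c=load('s9')
hs=[(r,z) for r,z in((73,48),(58,0))]
t=np.radians(np.arange(0,360,45))
for r,z in hs: print(r,w2px(c,np.c_[.556+r/1e3*np.cos(t),-.252+r/1e3*np.sin(t),np.full(8,z/1e3)]).round().astype(int).tolist())
E
```

```text
s6 (154, 158) 8 7 0.61
s6 (170, 172) 0 0 0.74
s7 (154, 158) 7 7 0.54
s7 (170, 172) -5 0 0.5
s9 (154, 158) 7 5 0.29
s9 (170, 172) 4 0 0.42
sc0 [(160, np.int64(159), np.int64(205)), (164, np.int64(157), np.int64(206)), (168, np.int64(157), np.int64(205)), (172, np.int64(158), np.int64(204)), (176, np.int64(160), np.int64(203)), (180, np.int64(163), np.int64(202)), (184, np.int64(166), np.int64(199))]
s7 [(160, np.int64(160), np.int64(162)), (164, np.int64(158), np.int64(165)), (168, np.int64(157), np.int64(173)), (172, np.int64(158), np.int64(185)), (176, np.int64(160), np.int64(194)), (180, np.int64(163), np.int64(199)), (184, np.int64(166), np.int64(199))]
s9 [(160, np.int64(160), np.int64(161)), (164, np.int64(160), np.int64(161)), (168, np.int64(160), np.int64(164)), (172, np.int64(161), np.int64(170)), (176, np.int64(163), np.int64(182)), (180, np.int64(165), np.int64(198)), (184, np.int64(169), np.int64(199))]
73 [[167, 180], [187, 182], [203, 173], [207, 159], [197, 148], [179, 147], [163, 155], [158, 169]]
58 [[173, 188], [188, 189], [200, 182], [203, 171], [195, 162], [181, 161], [169, 168], [165, 178]]
```

The dish has slid about 6 mm toward +y, which is acceptable, and the tilt is about 82°. I lift slightly, move inward 10 mm for a longer lever near the shaker's foot, and press again.

```bash
python3 -m inch '{"travel":[[0,0,-5],[-3,0,-8],[-7,0,-8],[-10,0,-8],[-10,0,-3],[-10,0,1],[-10,0,4],[-10,0,7],[-10,0,9],[-10,0,10],[-10,0,10]],"turn":[0,0,0,0,0,0,0,0,0,0,0],"claw":[1,1,1,1,1,1,1,1,1,1,1]}' 16
python3 - <<'E'
from h import *
c=shot('scene','s10');s,p,R=tool();print(p,s['contact_force'],s['opening'])
corners(c,(75,85,95,105,115))
im=cv2.imread('pics/s10.png'); g=cv2.cvtColor(im,cv2.COLOR_BGR2GRAY)
h=cv2.cvtColor(im,cv2.COLOR_BGR2HSV); m=cv2.inRange(h,(3,110,60),(14,255,255)); print([(y,*(np.nonzero(m[y,150:215])[0][[0,-1]]+150)) for y in range(160,188,4)])
for y in range(136,190,3): print((y-80)*3.3//1,' '.join('%3d'%v for v in g[y,176:226:2]))
print(((np.arange(176,226,2)-110)*3.3).astype(int))
E
```

```text
time: 18.65
tool_pos: [0.5524, -0.2199, 0.1053]
tool_rot: [3.14, 0.003, 1.69]
contact_force: [-2.3, -4.0, 6.8]
opening: 0.0601
grip_force: 16.0
[ 0.55243712 -0.21992592  0.10528474] [-1.69152355 -3.75882885  6.8335687 ] 0.05991182405542197
75 [[317, 313], [348, 265], [307, 352], [337, 305]]
85 [[312, 304], [344, 256], [313, 348], [343, 300]]
95 [[306, 294], [338, 246], [317, 342], [348, 294]]
105 [[297, 284], [330, 236], [320, 335], [351, 287]]
115 [[288, 275], [320, 227], [320, 327], [351, 279]]
[(160, np.int64(160), np.int64(160)), (164, np.int64(159), np.int64(159)), (168, np.int64(159), np.int64(161)), (172, np.int64(161), np.int64(163)), (176, np.int64(163), np.int64(175)), (180, np.int64(165), np.int64(199)), (184, np.int64(168), np.int64(199))]
184.0 147 102  34  29  31  32  43 111 149 222 253 253 254 246  97 126 144 172 155 241 167 160 159 160 160
194.0 160 149  56  27  27  27  50 154 243 254 253 252 245 104  98 101  98 102 159 187 161 160 160 160 160
204.0 162 161  86  28  27  27  36 149 254 253 251 250 107  94 101  98  75  89 158 160 158 159 168 160 160
214.0 139 108  95  6
[... 972 characters left out ...]
183 186 189 196 191 183 219 250 252 251 221 160 158 158 158 158 158
313.0 155 158 157 123 182 246 250 210 208 194 187 186 186 186 191 249 251 227 161 158 157 159 159 160 158
323.0 125 123 130 141 151 228 249 144 132 155 200 239 230 204 190 247 227 161 159 158 152 158 159 161 159
333.0 135 129 127 126 126 128 128 131 140 162 178 129 100 148 174 215 162 160 161 160 161 160 209 162 161
343.0 102 116 139 149 150 155 140 117 119 120 108 123 152 164 195 162 160 160 160 161 161 160 161 160 161
353.0  89  89  89  90  93  97 105 112 118 123 146 159 160 160 162 161 162 158 134 160 145 160 161 159 117
[217 224 231 237 244 250 257 264 270 277 283 290 297 303 310 316 323 330
 336 343 349 356 363 369 376]
```

The outline corners at (350,280) and (314,343) match a tilt of about 105°. I press slightly more, wait for the beads to run out, then lift straight up 100 mm, move aside toward +y, and count the white beads in the dish.

```bash
python3 -m inch '{"travel":[[0,0,2],[0,0,4],[0,0,4],[0,0,4],[0,0,4],[0,0,4],[0,0,0],[0,0,-10],[0,0,-30],[0,0,-60],[0,0,-80],[0,0,-90]],"turn":[0,0,0,0,0,0,0,0,0,0,0,0],"claw":[1,1,1,1,1,1,1,1,1,1,1,1]}' 16
python3 - <<'E'
from h import *
c=shot('scene','s11');d=shot('top','t11');s,p,R=tool();print(p,s['contact_force'],s['opening'])
def wh(f,roi):
    y0,y1,x0,x1=roi; im=cv2.imread(f'pics/{f}.png'); h=cv2.cvtColor(im,cv2.COLOR_BGR2HSV)[y0:y1,x0:x1]
    m=cv2.inRange(h,(0,0,120),(180,90,255)); n,l,st,ce=cv2.connectedComponentsWithStats(m); return [(st[i,4],(ce[i]+[x0,y0]).round(1).tolist()) for i in range(1,n) if st[i,4]>3]
print(wh('s11',(152,186,160,204)))
im=cv2.imread('pics/s11.png')
for y in range(150,186,2): print(y,' '.join('%3d'%v for v in im[y,156:212:2,0]))
E
```

```text
time: 19.9
tool_pos: [0.5524, -0.2185, 0.1963]
tool_rot: [3.14, 0.001, 1.69]
contact_force: [-0.1, 0.0, -3.9]
opening: 0.0598
grip_force: 16.0
[ 0.55231693 -0.21860181  0.19545288] [ 0.35835537 -0.74173635 -2.92814657] 0.059869054216921236
[(np.int32(28), [162.0, 154.0]), (np.int32(129), [190.3, 153.8]), (np.int32(37), [178.0, 166.0]), (np.int32(34), [170.2, 167.8]), (np.int32(16), [201.8, 183.4])]
150 144 142 142 142 140 137 136 137 136 135 134 112 178 233 236 145 144 142 145 157 174 184 182 245 251 251 249 170
152 155 140 141 141 141 137 122 117 129 134 135 124 125 219 233 149 163 148 139 135 137 154 176 224 250 250 200 142
154 139 139 141 140 126  91 106 104 102 103 111 131 136 202 238 154 176 224 232 184 163 149 151 191 250 238 145 141
156 139 141 149 120  70  88 108 106 103 100  98  99 101 132 223 181  73  64  80 109 143 199 224 203 245 162 142 141
158 128 100  88  67  80 111 110 107 105 102  98  95  91  85  90  82  64  59  59  57  56  58  67  89 130 139 141 141
160 107 102  75  56  58 110 110 108 106 103  99  96  92  90  85  71  60  60  58  57  57  55  56  55  74 132 140 141
16
[... 689 characters left out ...]
 140
174 115  94  95  85 116 120 118 119 121 120 118 118 117 117 114 115 112  76  74  74  75  74  79 108 103 140 140 138
176  90  91 101 102 103 119 118 118 119 119 117 116 116 115 114 114  91  73  74  73  75  81 104  88 121 132 141 140
178  89  91  86  92 114 116 116 117 117 116 116 116 117 114 114 112  86  73  75  75  92 105  85  89 133 141 141 141
180  98  89  90  82  80 109 116 115 116 115 114 113 116 113 112  90  75  78  91 101  88  83  86 106 142 142 143 143
182  90  90  91  89  66  55  84 106 113 115 112 113 115 115  97  88  97 104  83  78  82  84  94 137 159 143 143 142
184  90  90  90  90  89  62  52  54  60  70  79  95  93  87  81  70  73  72  77  79  82  91 133 147 172 143 143 143
```

```bash
python3 -m inch '{"travel":[[0,0,-5],[0,0,-5],[0,0,-5]],"turn":[0,0,0],"claw":[1,1,1]}' 16
cat >> h.py <<'E'
def wh(f,roi):
    y0,y1,x0,x1=roi; im=cv2.imread(f'pics/{f}.png'); h=cv2.cvtColor(im,cv2.COLOR_BGR2HSV)[y0:y1,x0:x1]
    m=cv2.inRange(h,(0,0,170),(180,70,255)); n,l,st,ce=cv2.connectedComponentsWithStats(m); return [(int(st[i,4]),(ce[i]+[x0,y0]).round(1).tolist()) for i in range(1,n) if st[i,4]>5]
E
python3 - <<'E'
from h import *
c=shot('scene','s12');d=shot('top','t12');s,p,R=tool();print(p,s['contact_force'])
print(wh('s12',(140,190,150,230)))
print('top',wh('t12',(150,250,300,400)), w2px(d,[[.556,-.247,.01],p]))
print('floor centre in scene',w2px(c,[[.556,-.247,.015],[.556,-.19,.015],[.556,-.304,.015],[.613,-.247,.015],[.5,-.247,.015]]).round())
im=cv2.imread('pics/t12.png')
for y in range(176,226,2): print(y,' '.join('%3d'%v for v in im[y,330:384:2,0]))
E
```

```text
time: 20.3
tool_pos: [0.5517, -0.2185, 0.1983]
tool_rot: [-3.14, -0.001, 1.69]
contact_force: [-0.1, 0.4, -2.0]
opening: 0.0598
grip_force: 16.0
[ 0.5517138  -0.21857741  0.1984657 ] [-0.43214186  0.2027632  -2.19536971]
[(1624, [203.4, 159.5]), (29, [180.0, 162.7]), (23, [194.2, 163.0]), (90, [171.5, 170.2])]
top [(15, [305.0, 151.5]), (70, [393.3, 152.1]), (1187, [377.0, 182.4]), (14, [339.1, 168.9]), (253, [338.3, 196.4]), (440, [359.6, 207.6]), (157, [339.1, 218.5]), (91, [384.1, 233.4]), (290, [316.1, 240.4])] [[352.17829241 202.52227584]
 [355.37537063 196.27708425]]
floor centre in scene [[185. 172.]
 [201. 179.]
 [170. 165.]
 [174. 185.]
 [196. 160.]]
176 120 119 120 121 120 120 110 101  69  69  74  90 174 193 191 181 113 190 197 198 195 193 187 182 175 169 165
178 120 120 121 129 128  99  73  74  66  69  76 136 190 191 188 129 171 193 194 197 196 197 195 192 187 181 176
180 118 120 120 121 121 105  72  73  67  69  93 177 188 188 170 140 191 191 191 192 194 195 197 197 195 191 186
182 120 121 120 120 121 112  71  73  69  63  72  87 138 178 113 177 189 190 191 192 192 192 194 
[... 1667 characters left out ...]
  64  64  84  78  91  77  86
214 120 121 118 118 147 168 162 154 117 112 171 162 149 134 114  87  74  74  73  74  71  73  78  78  80  87 118
216 120 119 116 124 173 177 171 155  94 150 173 164 153 139 126 119  97  83  75  73  74  70  75  92 110 121 118
218 121 116 116 156 191 187 181 128  92 172 172 165 154 142 128 119 109  99 100  84  75  73  75 118 121 119  85
220 119 116 135 184 194 191 174  88 112 140 138 141 141 141 135 120 114  98  98 106 101  84  75 117 136  92  45
222 118 118 162 192 191 190 136  91 132 136 136 134 136 137 136 134 124 113  98  99 105 107 101 108 123  67  53
224 116 131 185 190 188 173  96 104 108 106 102  99 115 124 131 133 134 129 113 102 101 104 113 121 124  75  67
```

Beads are visible in the dish and still settling. I raise the arm 100 mm straight up for an unobstructed view.

```bash
python3 -m inch '{"travel":[[0,0,-10],[0,0,-30],[0,0,-55],[0,0,-80],[0,0,-95],[0,0,-100],[0,0,-100],[0,0,-100],[0,0,-100],[0,0,-100]],"turn":[0,0,0,0,0,0,0,0,0,0],"claw":[1,1,1,1,1,1,1,1,1,1]}' 16
python3 - <<'E'
from h import *
c=shot('scene','s13');s,p,R=tool();print(p,s['contact_force'])
im=cv2.imread('pics/s13.png')
for y in range(144,188,1): print(y,' '.join('%3d'%v for v in im[y,158:210:1,0]))
print(wh('s13',(140,190,150,215)))
E
```

```text
time: 21.4
tool_pos: [0.5517, -0.2186, 0.2983]
tool_rot: [-3.14, -0.001, 1.69]
contact_force: [-0.1, 0.3, -2.7]
opening: 0.06
grip_force: 16.0
[ 0.55178451 -0.21862015  0.29842373] [-0.88138643 -0.05474329 -3.48049863]
144 138 136 140 140 140 140 139 143 166 177 144 138 142 145 161 163 143 140 140 140 139 139 140 140 140 140 140 140 133 135 139 140 140 141 141 140 142 154 147 141 140 140 140 141 140 140 140 140 140 140 140 138
145 147 155 153 141 140 140 139 140 147 149 136 134 151 165 174 167 143 141 139 139 140 140 139 140 141 140 140 141 139 140 140 140 140 140 142 141 140 142 141 140 140 141 139 140 140 140 140 141 140 140 139 127
146 154 146 144 141 140 140 138 139 140 140 135 136 162 182 175 155 141 140 139 140 140 140 140 140 140 140 139 140 139 139 140 140 139 142 152 147 141 141 140 140 140 140 141 140 141 139 140 140 140 139 140 138
147 140 140 139 140 140 140 140 141 140 139 138 138 145 148 147 142 138 140 140 140 139 137 139 138 138 138 138 137 138 138 138 138 139 139 141 141 141 140 140 140 140 140 140 139 140 140 140 140 140 141 140 142
148 140 140 140 140 139 139 140 1
[... 7836 characters left out ...]
89  88  86  77  62  54  50  51  51  50  52  53  53  55  57  57  59  59  60  62  62  64  63  64  67  70  70  72  73  74  76  78  79  82  91 108 132 139 139 142 156 158 145 140 140 141 140
186  88  88  89  88  89  88  89  88  87  77  63  53  50  51  51  50  52  51  51  52  52  52  54  56  58  59  61  62  65  67  69  69  71  74  73  76  78  85  92 113 132 140 140 140 140 143 142 140 141 140 140 140
187  90  91  90  89  89  89  88  88  90  87  80  67  57  53  52  52  53  51  51  50  51  51  53  56  55  57  60  62  65  66  68  69  70  74  75  78  83 103 119 133 139 140 140 140 140 140 141 140 140 140 141 142
[(1106, [189.1, 155.2]), (51, [192.3, 162.0]), (58, [171.5, 168.3]), (8, [175.8, 182.0])]
```

All five beads are in the dish, at (168,168), (174,169), (190,161), (195,163) and (176,182). The last one is partly hidden by the near rim. Next I carry the shaker to free worktop and let it swing upright by easing the grip near the table.

```bash
python3 - <<'E'
from h import *
print(go([.575,-.065,.085]))
E
```

```text
[149.6  41.5 166.5]
```

```bash
python3 -m inch '{"travel":[[20,6,0],[50,14,0],[85,24,0],[120,33,0],[145,40,20],[150,42,50],[150,42,85],[150,42,120],[150,42,145],[150,42,160],[150,42,166],[150,42,166]],"turn":[0,0,0,0,0,0,0,0,0,0,0,0],"claw":[1,1,1,1,1,1,1,1,1,1,1,1]}' 16
python3 -m inch '{"travel":[[0,0,0],[0,0,0],[0,0,0],[0,0,0],[0,0,0]],"turn":[0,0,0,0,0],"claw":[1,1,1,1,1]}' 6
cat >> h.py <<'E'
def outline(f,base='sc0',roi=(120,270,200,330)):
    y0,y1,x0,x1=roi; c=load(f); im=cv2.imread(f'pics/{f}.png'); b=cv2.imread(f'pics/{base}.png')
    d=cv2.absdiff(im,b).max(2)[y0:y1,x0:x1]; br=im.min(2)[y0:y1,x0:x1]
    m=((d>25)&(br>90)).astype(np.uint8); m=cv2.morphologyEx(m,cv2.MORPH_OPEN,np.ones((2,2),np.uint8))
    for y in range(0,y1-y0,3): 
        xs=np.nonzero(m[y])[0]
        if len(xs): print(y+y0,xs.min()+x0,xs.max()+x0,len(xs))
E
python3 - <<'E'
from h import *
c=shot('scene','s14');s,p,R=tool();print(p,s['contact_force'],s['opening'],s['grip_force'])
corners(c,(0,30,60,90,105),(0,0),1); outline('s14')
E
```

```text
time: 22.65
tool_pos: [0.5756, -0.0647, 0.1325]
tool_rot: [-3.14, -0.001, 1.69]
contact_force: [0.4, 0.1, -2.1]
opening: 0.0598
grip_force: 16.0
time: 23.15
tool_pos: [0.5759, -0.0648, 0.1336]
tool_rot: [3.141, 0.0, 1.69]
contact_force: [-0.9, 0.5, -2.5]
opening: 0.0602
grip_force: 6.0
[ 0.57587937 -0.06477893  0.13343391] [-1.11011866 -0.62822989 -2.42359223] 0.06009498870789424 5.998571589589119
0 [[239, 209], [248, 193], [220, 202], [229, 186]]
30 [[248, 206], [256, 190], [230, 207], [239, 192]]
60 [[251, 200], [260, 184], [241, 209], [250, 193]]
90 [[248, 192], [257, 175], [248, 206], [257, 190]]
105 [[245, 187], [254, 171], [250, 203], [259, 187]]
120 222 329 63
123 235 329 56
126 238 329 65
129 200 324 83
132 200 274 43
135 214 273 50
138 214 271 49
141 218 256 34
144 223 260 20
147 241 257 12
150 223 259 20
153 243 259 15
156 242 259 15
159 238 251 11
162 238 251 10
165 239 242 4
168 207 251 12
171 217 258 17
174 214 258 33
177 211 258 40
180 206 259 43
183 203 259 45
186 200 260 46
189 200 258 35
192 200 257 31
195 200 255 48
198 200 299 65
201 200 302 42
204 279 304 24
207 279 305 26
210 279 305 27
213 279 305 21
216 277 305 19
219 276 296 21
222 276 303 28
225 276 303 28
228 276 301 26
231 279 300 22
234 289 299 11
```

```bash
python3 -m inch '{"travel":[[0,0,10],[0,0,10],[0,0,10],[0,0,10],[0,0,10],[0,0,10]],"turn":[0,0,0,0,0,0],"claw":[1,1,1,1,1,1]}' 3
python3 - <<'E'
from h import *
c=shot('scene','s15');s,p,R=tool();print(p,s['contact_force'],s['opening'],s['grip_force'])
corners(c,(0,30,60,90,105),(0,0),1); outline('s15',roi=(165,215,200,275))
E
```

```text
time: 23.8
tool_pos: [0.5759, -0.0648, 0.1233]
tool_rot: [3.141, 0.0, 1.69]
contact_force: [-0.2, 0.1, -2.3]
opening: 0.0602
grip_force: 3.0
[ 0.57588478 -0.06478803  0.1233215 ] [ 0.74491222 -0.75183094 -3.31377128] 0.05957689264720771 2.9993747547268867
0 [[239, 211], [248, 195], [220, 204], [229, 189]]
30 [[248, 209], [256, 193], [230, 209], [239, 194]]
60 [[251, 203], [260, 186], [241, 211], [250, 195]]
90 [[248, 194], [257, 178], [248, 208], [257, 192]]
105 [[245, 189], [254, 173], [250, 205], [259, 189]]
165 207 255 10
168 207 243 11
171 218 249 7
174 216 242 9
177 214 245 15
180 205 247 27
183 205 249 34
186 200 252 35
189 200 252 26
192 200 251 23
195 200 250 29
198 200 249 42
201 200 249 33
204 222 247 26
207 222 246 25
210 226 244 19
213 233 242 10
```

At 3 N it swung to about 45°. Now I lower it until the foot's edge touches the table and drag toward +y, so that friction brings it upright.

```bash
python3 -m inch '{"travel":[[0,0,4],[0,0,8],[3,0,10],[6,0,12],[10,0,13],[14,0,13],[18,0,13],[22,0,13],[26,0,13],[30,0,13]],"turn":[0,0,0,0,0,0,0,0,0,0],"claw":[1,1,1,1,1,1,1,1,1,1]}' 3
python3 - <<'E'
from h import *
c=shot('scene','s16');s,p,R=tool();print(p,s['contact_force'],s['opening'],s['grip_force'])
corners(c,(0,15,30,45,60),(0,0),1); outline('s16',roi=(165,225,205,280))
E
```

```text
time: 24.85
tool_pos: [0.5723, -0.0344, 0.1101]
tool_rot: [3.141, -0.0, 1.69]
contact_force: [2.0, -1.8, 1.5]
opening: 0.0599
grip_force: 3.0
[ 0.57224423 -0.0338907   0.11009418] [ 0.92721011 -0.00392767  0.93326926] 0.06031202015762663 2.9999560117721558
0 [[250, 217], [258, 201], [230, 210], [239, 195]]
15 [[255, 217], [263, 201], [235, 213], [244, 198]]
30 [[258, 215], [266, 199], [241, 216], [249, 200]]
45 [[261, 213], [269, 196], [246, 217], [255, 201]]
60 [[262, 209], [270, 193], [251, 217], [260, 201]]
165 207 269 25
168 207 261 22
171 229 256 12
174 205 259 15
177 205 258 15
180 205 257 19
183 205 256 34
186 205 258 22
189 205 258 22
192 205 258 21
195 205 257 15
198 205 255 11
201 217 253 8
204 219 279 23
207 226 279 24
210 230 279 18
213 235 279 10
216 240 279 5
219 276 279 4
222 276 279 4
```

```bash
cat >> h.py <<'E'
import itertools
def fit(f,cams=('scene',),ths=range(-10,112,4),zs=(0.,),xs=np.arange(-.03,.031,.004)):
    # chamfer fit of body wireframe + mouth circle; lowest corner at height z
    s,p,R=tool(); g=p+R[:,2]*.047; tx,ty,up=R[:,0],R[:,1],np.array([0,0,1.])
    V=np.array(list(itertools.product((-.03,.03),(-.03,.03),(0,.07)))); E=[(i,j) for i in range(8) for j in range(i) if np.sum(np.abs(V[i]-V[j])>1e-6)==1]
    S=np.concatenate([V[i]+(V[j]-V[i])*t for i,j in E for t in [np.linspace(0,1,30)[:,None]]])
    a=np.linspace(0,2*np.pi,60); S=np.r_[S,np.c_[.025*np.cos(a),.025*np.sin(a),np.full(60,.096)]]
    D=[]
    for n in cams:
        c=load(f+n); im=c['pixels']; e=cv2.Canny(np.ascontiguousarray(im),40,100); D.append((c,cv2.distanceTransform(255-e,cv2.DIST_L2,5)))
    out=[]
    for th in ths:
        t=np.radians(th); ax=-np.sin(t)*tx+np.cos(t)*up; n=np.cos(t)*tx+np.sin(t)*up
        W=S[:,:1]*n+S[:,1:2]*ty+S[:,2:]*ax
        W=W-up*W[:,2].min(); m=(W*tx).sum(1); cen=(.057*ax)@tx
        for z in zs:
            for x in xs:
                Q=W+up*z+ (g-up*g[2])+tx*(x-cen)
                v=[]
                for c,d in D:
                    u=w2px(c,Q).round().astype(int); ok=(u[:,0]>=0)&(u[:,0]<512)&(u[:,1]>=0)&(u[:,1]<384); v.append(np.minimum(d[u[ok,1],u[ok,0]],5).mean())
                out.append((sum(v),th,z,round(x,3)))
    out.sort(); return out[:8]
E
python3 - <<'E'
from h import *
for n in('scene','wrist','top'): shot(n,'f1'+n)
print('scene',fit('f1')); print('both',fit('f1',('scene','wrist')))
s,p,R=tool();print(p,s['contact_force'])
E
```

```text
scene [(np.float32(1.054079), -6, 0.0, np.float64(-0.01)), (np.float32(1.063566), -2, 0.0, np.float64(-0.01)), (np.float32(1.0764083), -2, 0.0, np.float64(-0.014)), (np.float32(1.0830381), -10, 0.0, np.float64(-0.01)), (np.float32(1.1034774), -6, 0.0, np.float64(-0.014)), (np.float32(1.1044519), 2, 0.0, np.float64(-0.014)), (np.float32(1.1092802), 26, 0.0, np.float64(-0.03)), (np.float32(1.1139684), 6, 0.0, np.float64(-0.026))]
both [(np.float32(3.3198342), 50, 0.0, np.float64(-0.026)), (np.float32(3.4258523), 54, 0.0, np.float64(-0.03)), (np.float32(3.622469), 50, 0.0, np.float64(-0.03)), (np.float32(3.6592093), 18, 0.0, np.float64(-0.03)), (np.float32(3.67122), 46, 0.0, np.float64(-0.03)), (np.float32(3.6918292), 58, 0.0, np.float64(-0.03)), (np.float32(3.7199676), -10, 0.0, np.float64(-0.03)), (np.float32(3.7740765), -10, 0.0, np.float64(-0.01))]
[ 0.57230557 -0.03457853  0.11008988] [ 0.85743663  0.30582832 -0.07031126]
```

```bash
python3 - <<'E'
from h import *
X=np.arange(-.04,.041,.003)
for n in('scene','wrist'):
    print(n,[(th,)+tuple(round(float(v),3) for v in (lambda b:(b[0],b[3]))(fit('f1',(n,),[th],xs=X)[0])) for th in range(-12,64,6)])
im=cv2.imread('pics/f1wrist.png'); g=cv2.cvtColor(im,cv2.COLOR_BGR2GRAY)
for y in range(0,384,16): print(y,' '.join('%3d'%v for v in g[y,100:420:10]))
E
```

```text
scene [(-12, 1.113, -0.028), (-6, 1.054, -0.01), (0, 1.089, -0.01), (6, 1.12, -0.028), (12, 1.113, -0.025), (18, 1.125, -0.028), (24, 1.079, -0.031), (30, 1.101, -0.034), (36, 1.048, -0.034), (42, 1.085, -0.034), (48, 1.097, -0.031), (54, 1.111, -0.034), (60, 1.051, -0.037)]
wrist [(-12, 2.57, -0.016), (-6, 2.684, -0.016), (0, 2.765, -0.01), (6, 2.713, -0.025), (12, 2.621, -0.04), (18, 2.376, -0.034), (24, 2.313, -0.037), (30, 2.679, -0.04), (36, 2.54, -0.019), (42, 2.259, -0.019), (48, 2.157, -0.025), (54, 2.23, -0.028), (60, 2.353, -0.028)]
0  75  76  78  66  77  76  79  78  78  77 102 130 136  94 159 151 154 159 141 154 145 151 149 144 140 141  99 108 128 132  98  76
16  77  78  78  78  77  76  79  79  80  78  82 131 137 101 159 153 156 159 143 154 148 152 153 145 142 142  98 129 131 131  77  78
32  76  78  79  79  81  77  80  79  79  82  82 130 138 118 141 142 142 143 141 143 144 143 142 141 141 141 142 127 130 133  80  78
48  81  81  81  80  80  80  50  80  80  83  82 131 138 116 145 143 143 144 141 144 142 144 143 143 141 141 141 126 131 130  81  50
64  82  81  79  81  81  81  
[... 1908 characters left out ...]
  71  71  70  69  70  70  70 114  43  47
304  75  77  74 177  96 120 120 124 121 122 122 124 124 122 123 123 123 124 124 122 121  92  90  90  91  89  89  89  87 122  48  46
320  72  72  73  46  50  35 103 103  52 130 243 154 151 110 111 114 127 112 115 113 154 176 243 132  49 131 132  39  51  60  49  45
336  72  72  74  31  32  35 103 102 123 154 114 239 220 164 152 154 152 153 154 152 215 237 144 120  81 130 131  43  39 144  85  83
352  58  58  59  59  59  59  58  57  58  59  60  60  59  60  61  61  61  58  59  59  60  60  61  60  56  58  59  59  57  60  59  57
368  59  60  57  55  58  56  58  58  57  59  59  60  60  59  60  58  61  57  61  56  59  59  58  59  56  57  61  57  55  58  58  56
```

```bash
python3 - <<'E'
from h import *
c=load('f1wrist'); s,p,R=tool(); g=p+R[:,2]*.047; tx,ty,up=R[:,0],R[:,1],np.array([0,0,1.])
for th in (0,20,40,60):
    t=np.radians(th); ax=-np.sin(t)*tx+np.cos(t)*up; n=np.cos(t)*tx+np.sin(t)*up
    b=g-.060*ax
    print(th,'bot+ ',w2px(c,[b+.03*n+.03*j*ty for j in(1,-1)]).round().tolist(),'bot-',w2px(c,[b-.03*n+.03*j*ty for j in(1,-1)]).round().tolist(),'top+',w2px(c,[b+.07*ax+.03*n+.03*j*ty for j in(1,-1)]).round().tolist())
gr=cv2.cvtColor(cv2.imread('pics/f1wrist.png'),cv2.COLOR_BGR2GRAY)
for y in range(196,290,3): print(y,' '.join('%3d'%v for v in gr[y,180:340:5]))
E
```

```text
0 bot+  [[310.0, 171.0], [210.0, 171.0]] bot- [[306.0, 261.0], [214.0, 261.0]] top+ [[335.0, 213.0], [186.0, 213.0]]
20 bot+  [[315.0, 144.0], [205.0, 144.0]] bot- [[306.0, 225.0], [214.0, 225.0]] top+ [[339.0, 235.0], [182.0, 235.0]]
40 bot+  [[323.0, 124.0], [198.0, 124.0]] bot- [[308.0, 192.0], [213.0, 192.0]] top+ [[342.0, 264.0], [179.0, 264.0]]
60 bot+  [[333.0, 117.0], [187.0, 117.0]] bot- [[312.0, 161.0], [209.0, 161.0]] top+ [[343.0, 294.0], [178.0, 294.0]]
196  85  86  87  88  89  89  89  91  91  92  92  91  91  92  92  93  93  93  92  93  90  89  93  90  90  90 109 127  89  86  88  87
199  87  87  88  88  90  89  91  91  92  92  94  92  92  90  93  93  93  93  94  91  92  93  94  96  94  91 110  92  90  88  87  87
202  87  87  86  89  91  89  91  93  93  94  93  95  94  94  93  94  93  93  95  93  92  92  92  93 132  93  92  91  92  90  90  88
205  88  87  89 242 139 139 140 142 141 141 141 142 142 142 141 153 142 140 142 141 141 141 141 140 174 140 139 137 143 240  89  88
208  88  87  90 235 113 108 108 109 109 111 176 110 108 151 153 152 152 153 151 151 121 109 109 111 1
[... 2894 characters left out ...]
 234 234 232 231 113 113 151 224 246 243
277 107 108 108 107 106 106 108 109 109  98 110  68  68  69  69  67  67  68  66  66  66  65  65  63  65  65  62  63  63  61  61  59
280 129 130 129 127 128 131 129 130 130 128 130 131 132  72  72  71  70  71  72  72  70  72  70  70  70  66  70  70  69  67  69  67
283 135 135 133 133 136 135 135 134 134 133 134 133 132  76  78  76  76  76  75  78  75  75  74  76  72  74  74  72  73  73  75  71
286 130 132 131 132 132 133 132 132 132 132 131 132 132 132 132 133 133 132 130  72  68  68  69  69  71  69  68  67  69  66  67  66
289 138 140 139 140 141 142 138 139 138 139 138 138 139 139 138 139 139 139 139  75  74  76  74  75  74  74  75  72  72  74  70  73
```

```bash
python3 - <<'E'
from h import *
c=load('f1wrist'); s,p,R=tool(); g=p+R[:,2]*.047; tx,ty,up=R[:,0],R[:,1],np.array([0,0,1.])
print(c['fx'],np.round(c['cam_to_world'],3).tolist())
P0=g-up*g[2]
for th in(-10,0,10,20):
  for z0 in(0,):
    t=np.radians(th); ax=-np.sin(t)*tx+np.cos(t)*up; n=np.cos(t)*tx+np.sin(t)*up
    a=np.radians([0,90,180,270])
    for x in (0,-.012):
      b=g-.063*ax+tx*x
      print(th,x,'mouth',w2px(c,[b+.096*ax]+[b+.096*ax+.025*(np.cos(k)*n+np.sin(k)*ty) for k in a]).round().tolist(),'top+',w2px(c,[b+.07*ax+.03*n+.03*j*ty for j in(1,-1)]).round().tolist(),'floor',w2px(c,[b+.008*ax+.023*(np.cos(k)*n+np.sin(k)*ty) for k in a]).round().tolist())
E
```

```text
340.1181956591963 [[0.993, 0.114, 0.034, 0.563], [0.119, -0.95, -0.289, 0.044], [-0.001, 0.291, -0.957, 0.202], [0.0, 0.0, 0.0, 1.0]]
-10 0 mouth [[260.0, 298.0], [260.0, 230.0], [330.0, 298.0], [260.0, 363.0], [191.0, 298.0]] top+ [[331.0, 204.0], [190.0, 204.0]] floor [[260.0, 199.0], [298.0, 236.0], [260.0, 272.0], [223.0, 236.0]]
-10 -0.012 mouth [[260.0, 326.0], [260.0, 261.0], [328.0, 326.0], [260.0, 388.0], [193.0, 326.0]] top+ [[329.0, 230.0], [192.0, 230.0]] floor [[260.0, 217.0], [297.0, 253.0], [260.0, 288.0], [224.0, 253.0]]
0 0 mouth [[260.0, 312.0], [260.0, 251.0], [329.0, 313.0], [260.0, 368.0], [192.0, 312.0]] top+ [[333.0, 210.0], [188.0, 210.0]] floor [[260.0, 185.0], [298.0, 221.0], [260.0, 255.0], [223.0, 221.0]]
0 -0.012 mouth [[260.0, 340.0], [260.0, 281.0], [327.0, 340.0], [260.0, 392.0], [194.0, 340.0]] top+ [[331.0, 237.0], [189.0, 237.0]] floor [[260.0, 204.0], [297.0, 239.0], [260.0, 272.0], [223.0, 239.0]]
10 0 mouth [[260.0, 325.0], [260.0, 272.0], [328.0, 325.0], [260.0, 369.0], [193.0, 325.0]] top+ [[335.0, 219.0], [185.0, 219.0]] floor [[260.0, 172.0], [299.0, 207.0], [260.0, 238.0], [222.0, 207.0]]
10 -0.012 mouth [[260.0, 351.0], [260.0, 303.0], [326.0, 351.0], [260.0, 392.0], [195.0, 351.0]] top+ [[334.0, 246.0], [187.0, 246.0]] floor [[260.0, 192.0], [298.0, 225.0], [260.0, 255.0], [223.0, 225.0]]
20 0 mouth [[260.0, 334.0], [260.0, 294.0], [326.0, 334.0], [260.0, 366.0], [195.0, 334.0]] top+ [[338.0, 229.0], [183.0, 229.0]] floor [[260.0, 160.0], [300.0, 193.0], [260.0, 222.0], [221.0, 193.0]]
20 -0.012 mouth [[260.0, 360.0], [260.0, 324.0], [324.0, 360.0], [260.0, 389.0], [196.0, 360.0]] top+ [[336.0, 257.0], [185.0, 257.0]] floor [[260.0, 181.0], [299.0, 212.0], [260.0, 240.0], [222.0, 212.0]]
```

```bash
cat >> h.py <<'E'
def fit2(f,ths=range(-60,112,3),xs=np.arange(-.04,.041,.004),zs=(-.012,-.008,-.004,0,.004,.008,.012,.016,.02)):
    # free pose: axis point offset (x along tool x, z up) of shaker point (0,0,.057) from grasp point; wrist (rows<276) + scene
    s,p,R=tool(); g=p+R[:,2]*.047; tx,ty,up=R[:,0],R[:,1],np.array([0,0,1.])
    V=np.array(list(itertools.product((-.03,.03),(-.03,.03),(0,.07)))); E=[(i,j) for i in range(8) for j in range(i) if np.sum(np.abs(V[i]-V[j])>1e-6)==1]
    S=np.concatenate([V[i]+(V[j]-V[i])*t for i,j in E for t in [np.linspace(0,1,40)[:,None]]])
    a=np.linspace(0,2*np.pi,80)
    for r,z in((.025,.096),(.023,.096),(.023,.008)): S=np.r_[S,np.c_[r*np.cos(a),r*np.sin(a),np.full(80,z)]]
    D=[]
    for n in ('wrist','scene'):
        c=load(f+n); e=cv2.Canny(np.ascontiguousarray(c['pixels']),40,100)
        if n=='wrist': e[276:]=0
        D.append((c,cv2.distanceTransform(255-e,cv2.DIST_L2,5),276 if n=='wrist' else 384,6. if n=='wrist' else 3.))
    out=[]
    for th in ths:
        t=np.radians(th); ax=-np.sin(t)*tx+np.cos(t)*up; n=np.cos(t)*tx+np.sin(t)*up
        W=S[:,:1]*n+S[:,1:2]*ty+(S[:,2:]-.057)*ax+g
        for x in xs:
            for z in zs:
                Q=W+tx*x+up*z
                if Q[:,2].min()<-.006: continue
                v=[]
                for c,d,H,k in D:
                    u=w2px(c,Q).round().astype(int); ok=(u[:,0]>=0)&(u[:,0]<512)&(u[:,1]>=0)&(u[:,1]<H)
                    v.append(float((np.minimum(d[u[ok,1],u[ok,0]],k)/k).mean()) if ok.sum()>len(u)*.3 else 1.)
                out.append((round(v[0]+v[1],3),th,round(float(x),3),z,round(float(Q[:,2].min()),4),round(v[0],3),round(v[1],3)))
    out.sort(); return out
E
python3 - <<'E'
from h import *
o=fit2('f1'); print(*o[:8],sep='\n'); print('wrist best'); print(*sorted(o,key=lambda r:r[5])[:6],sep='\n')
E
```

```text
(0.614, 99, -0.04, -0.012, 0.0194, 0.294, 0.32)
(0.632, -51, -0.004, 0.016, 0.0199, 0.286, 0.345)
(0.635, -51, -0.008, 0.008, 0.0119, 0.323, 0.312)
(0.638, 105, -0.04, -0.012, 0.0168, 0.326, 0.312)
(0.639, -51, -0.008, 0.012, 0.0159, 0.318, 0.321)
(0.642, 72, -0.032, -0.004, 0.0129, 0.263, 0.379)
(0.65, 69, -0.036, -0.012, 0.0027, 0.276, 0.374)
(0.654, 102, -0.04, -0.012, 0.0185, 0.34, 0.314)
wrist best
(0.642, 72, -0.032, -0.004, 0.0129, 0.263, 0.379)
(0.65, 69, -0.036, -0.012, 0.0027, 0.276, 0.374)
(0.661, 69, -0.032, -0.004, 0.0107, 0.283, 0.378)
(0.632, -51, -0.004, 0.016, 0.0199, 0.286, 0.345)
(0.675, 69, -0.032, -0.008, 0.0067, 0.289, 0.386)
(0.718, 93, -0.04, 0, 0.0324, 0.289, 0.429)
```

The 3 N drag let the shaker slip through the pads. The fit suggests it now leans at about 70°, held near its foot. I'll lay it on its side by opening, back off upward, then measure it and regrasp near the neck end.

```bash
python3 -m inch '{"travel":[[0,0,4],[0,0,8],[0,0,10],[0,0,10],[0,0,10],[0,0,10],[0,0,10],[0,0,-30],[0,0,-70],[0,0,-110],[0,0,-140],[0,0,-140]],"turn":[0,0,0,0,0,0,0,0,0,0,0,0],"claw":[1,1,1,1,0,-1,-1,-1,-1,-1,-1,-1]}' 3
python3 - <<'E'
from h import *
for n in('scene','wrist','top'): shot(n,'f2'+n)
s,p,R=tool();print(p,R[:,0].round(3))
c=load('f2wrist'); g=cv2.cvtColor(cv2.imread('pics/f2wrist.png'),cv2.COLOR_BGR2GRAY)
for y in range(60,384,10): print('%3d'%y,' '.join('%3d'%v for v in g[y,110:420:9]))
print(w2px(c,[[.572,-.034,.03],[.572,-.08,.03],[.572,.01,.03]]).round())
E
```

```text
time: 26.25
tool_pos: [0.5736, -0.0351, 0.2548]
tool_rot: [3.134, 0.003, 1.69]
contact_force: [0.0, -0.8, 0.4]
opening: 0.0922
grip_force: 0.0
[ 0.57153802 -0.03481332  0.2491611 ] [-0.119  0.993  0.001]
 60  36 146 144 142 135 116  92  87  86  88  59  87  89 108 145 153 153 152 154 153 154 154 151 140 145  88  75  86  87  85  87 113 143 137 137
 70 143  45 143 140 141 120  90  87  87  88  88  87  88  87  89  89  90  90  89  91  90  90  89  87  90  85  86  86  86  55  87 118 160  67 141
 80 141 144 144  70 137 125  90  89  88  87  88  87  89  90  90  88  89  89  88  89  89  88  89  88  88  88  88  88  86  87  87  87 118 147 142
 90 143  38 140 140 135 126  90  89  87  86  88  87  88  89  89  88  89  90  90  90  89  89  89  91  92  89  89  87  86  87  54  86  86  86  86
100 148 143 140 141 135 123  91  88  90  89  87  99  88  90  89  90  89  89  88  88 129  91  90  89  89  89  88  88  89  88  90  89  89  86  86
110  96 145 144 139 132  88  89  88  89  88  89  89  88  87  88  75  88  90  90  89  88  88  89  87 107  90  88  87  87  87  89  87  71  86  86
120 150 146 139 134  85  90  87 
[... 3195 characters left out ...]
 162 182 182 184 181 180 182 181 181 181 180 180 180 179 179 180 179 179 179 177 175
350  63  63  63  63  66  62  63  64  63  64  64  62  63  64  64  64  63  64  64  65  64  63  63  62  64  63  63  66  62  62  60  65  62  59  62
360  62  61  62  63  63  64  65  63  64  65  65  64  65  63  65  64  62  62  62  62  62  64  65  64  62  62  63  63  61  62  61  63  62  61  61
370  62  62  62  63  63  65  63  64  60  63  62  63  64  63  64  64  62  62  63  59  65  63  64  61  62  62  62  61  62  62  62  62  62  63  60
380  61  61  63  63  62  61  62  62  62  64  62  64  63  62  62  63  61  65  63  63  61  60  58  53  52  54  57  55  52  57  59  63  61  62  63
[[259. 171.]
 [254. 216.]
 [265. 125.]]
```

```bash
python3 - <<'E'
from h import *
c=load('f2wrist'); g=cv2.cvtColor(cv2.imread('pics/f2wrist.png'),cv2.COLOR_BGR2GRAY)
for y in range(158,262,3): print('%3d'%y,' '.join('%3d'%v for v in g[y,218:306:3]))
m=np.zeros_like(g); m[160:262,215:305]=(g[160:262,215:305]>115)*255
m=cv2.morphologyEx(m,cv2.MORPH_OPEN,np.ones((2,2))); n,l,st,ce=cv2.connectedComponentsWithStats(m); print(st[1:][st[1:,4]>60].tolist())
c=load('f2scene'); t=load('f2top')
print(wh('f2top',(160,230,255,330)), w2px(t,[[.572,-.05,.03]]).round())
E
```

```text
158  92  93  94  94  91  92  94  96  96  96  95  96  95  95  95  95  96 111  95  94  94  92 105  93  94  92  94  93  92  92
161  92  92  94  94  95  93  96  95  95  96  96  94  96  95  97  98  97 101  94  96  95  95  94  95  92  94  93  94  93  91
164  93  93  93  94  93 106 109  96  96  95  96  95  97  96  97  96  97  97  96  95  97  95  95  95  93 108 101  92  92  92
167  93  92  93  94 214 210 223 223 216 215 215 216 216 217 217 216 216 217 217 216 216 216 217 220  93  96  95  93  92  92
170  94  95  94 100 228 225 230 229 230 230 230 230 230 230 230 230 230 230 231 230 229 230 229 231  94  95  93  94  91  92
173  93  93  97 153 213 230 230 230 230 231 230 230 232 232 231 231 230 230 230 231 231 230 230 221 165  94  94  94  94  92
176  96  94  96 214 190 229 230 230 230 232 233 232 233 233 233 232 232 232 231 230 230 230 230 214 215  97  97  95  73  87
179  94  96 104 216 188 230 230 230 231 232 233 232 232 233 233 232 232 232 231 230 230 231 230 214 219  99  95  95  96  94
182  94  95 173 198 184 231 230 231 232 231 232 232 233 230 232 232 232 231 231 230 229 230 230 201 210 182 
[... 2764 characters left out ...]
135 133 137 233 240 241 242 243 242 239 238 240 241 241 240 238 232  98  92  93  93  93  91  91  93  90
254 133 134 136 134  90 134 136 110 184 240 239 235 241 241 241 241 239 241 240 189  93  93  94  92  92  93  93  91  91  90
257 135 135 116 132 134 134 134 122  92  94 109 219 240 240 239 240 217 122  94  93  94  92  92  92  92  96  88  92  92  91
260 132 134 135 134 133 134 133 135  92  93  93  95  91  91  91  93  93  92  94  93  91  89  92  89  90 101  90  91  92  88
[[216, 165, 80, 98, 6382]]
[(146, [277.3, 170.0]), (1369, [300.7, 179.0]), (197, [324.8, 174.9]), (67, [272.1, 193.0]), (76, [319.1, 201.3]), (113, [267.8, 221.8]), (224, [284.2, 223.8]), (121, [314.4, 225.5])] [[295. 199.]]
```

This reads as a shaker standing upright: a mouth ring 70 px wide (y 197–258), the body's top edge at y≈185 and the foot's edge at y≈167, 58 px wide. I'll fit the pose to confirm.

```bash
python3 - <<'E'
from h import *
from scipy.optimize import least_squares
c=load('f2wrist')
# observed wrist points: foot +x edge ends, body top edge ends, mouth top/bottom/left/right
ob=np.array([[230,167],[289,167],[224,185],[294,185],[260,196.5],[260,258.5],[224.5,222],[294,222]],float)
s,p,R=tool(); tx,ty,up=R[:,0],R[:,1],np.array([0,0,1.])
def model(q):
    x,y,z,yaw,rx,ry=q; M=Ro.from_euler('xyz',[rx,ry,yaw]).as_matrix()@np.c_[tx,-ty*-1,up] if 0 else Ro.from_rotvec([rx,ry,yaw]).as_matrix()@np.c_[tx,ty,up]
    L=np.array([[.03,-.03,0],[.03,.03,0],[.03,-.03,.07],[.03,.03,.07],[.025,0,.096],[-.025,0,.096],[0,-.025,.096],[0,.025,.096]])
    return w2px(c,L@M.T+[x,y,z])
r=least_squares(lambda q:(model(q)-ob).ravel(),[.572,-.06,0,0,0,0],x_scale=[.01,.01,.01,.1,.1,.1])
print(r.x.round(4),(model(r.x)-ob).round(1).tolist())
r2=least_squares(lambda q:(model([q[0],q[1],0,q[2],0,0])-ob).ravel(),[.572,-.06,0],x_scale=[.01,.01,.1]); print(r2.x.round(4),(model([r2.x[0],r2.x[1],0,r2.x[2],0,0])-ob).round(1).tolist())
E
```

```text
[ 0.5764 -0.0678  0.002   0.0008 -0.068  -0.008 ] [[0.4, 1.1], [-0.7, 0.9], [-0.5, -3.1], [1.3, -3.3], [-0.6, -1.3], [-0.4, -2.6], [3.0, 4.3], [-2.5, 4.1]]
[ 0.5759 -0.0633  0.0008] [[0.3, -3.2], [-0.6, -3.3], [-0.5, -2.7], [1.3, -2.9], [-0.6, 1.2], [-0.4, -2.3], [3.3, 5.9], [-2.8, 5.7]]
```

```bash
python3 - <<'E'
from h import *
from scipy.optimize import least_squares
for n in('scene','top','wrist'): shot(n,'f3'+n)
c=load('f3wrist'); a=load('f2wrist'); print('moved since',np.abs(c['pixels'].astype(int)-a['pixels'])[160:262,215:305].mean())
tx=np.array([-.119,.993,0]); ty=np.array([.993,.119,0]); up=np.array([0,0,1.])
V=np.array(list(itertools.product((-.03,.03),(-.03,.03),(0,.07)))); E=[(i,j) for i in range(8) for j in range(i) if np.sum(np.abs(V[i]-V[j])>1e-6)==1]
S=np.concatenate([V[i]+(V[j]-V[i])*t for i,j in E for t in [np.linspace(0,1,40)[:,None]]]); k=np.linspace(0,2*np.pi,80); S=np.r_[S,np.c_[.025*np.cos(k),.025*np.sin(k),np.full(80,.096)]]
D=[]
for n,H in(('scene',384),('wrist',276)):
    q=load('f3'+n); e=cv2.Canny(np.ascontiguousarray(q['pixels']),40,100); D.append((q,cv2.distanceTransform(255-e,cv2.DIST_L2,5)))
for name,th in(('upright',0),('tilt6',6),('tilt-6',-6),('tilt12',12),('side-',90),('side+',-90)):
    t=np.radians(th); ax=-np.sin(t)*tx+np.cos(t)*up; m=np.cos(t)*tx+np.sin(t)*up; W=S[:,:1]*m+S[:,1:2]*ty+S[:,2:]*ax; W[:,2]-=W[:,2].min()
    best=min((sum(np.minimum(d[tuple(w2px(q,W+[x,y,0]).round().astype(int).T[::-1].clip(0,383))],4).mean() for q,d in D),round(x,3),round(y,3)) for x in np.arange(.566,.588,.003) for y in np.arange(-.12,.02,.003))
    print(name,best)
# cap: grey blob near expected; dish and beads
cs=load('f3scene'); print('cap px',w2px(cs,[[.43,-.12,.03]]).round())
h=cv2.cvtColor(cv2.imread('pics/f3scene.png'),cv2.COLOR_BGR2HSV); m=cv2.inRange(h,(3,110,60),(14,255,255)); print([(y,*(np.nonzero(m[y,150:215])[0][[0,-1]]+150).tolist()) for y in range(160,188,4)])
print('beads scene',wh('f3scene',(155,187,160,206)))
h=cv2.cvtColor(cv2.imread('pics/f3top.png'),cv2.COLOR_BGR2HSV); m=cv2.inRange(h,(3,110,60),(14,255,255))[160:240,325:395]; ys,xs=np.nonzero(m); print('dish top',xs.min()+325,xs.max()+325,ys.min()+160,ys.max()+160); print('beads top',wh('f3top',(178,224,334,380)))
g=cv2.imread('pics/f3top.png')
E
```

```text
moved since 20.08946986201888
upright (np.float32(1.917262), np.float64(0.575), np.float64(-0.066))
tilt6 (np.float32(2.4643273), np.float64(0.575), np.float64(-0.066))
tilt-6 (np.float32(2.159629), np.float64(0.575), np.float64(-0.066))
tilt12 (np.float32(2.5735688), np.float64(0.575), np.float64(-0.063))
side- (np.float32(2.6456947), np.float64(0.572), np.float64(-0.036))
side+ (np.float32(3.2164369), np.float64(0.581), np.float64(-0.105))
cap px [[243. 157.]]
[(160, 160, 205), (164, 158, 206), (168, 157, 205), (172, 158, 204), (176, 160, 203), (180, 163, 202), (184, 166, 199)]
beads scene [(51, [192.3, 162.0]), (57, [171.5, 168.3]), (37, [203.1, 183.1]), (8, [175.6, 182.2])]
dish top 334 377 179 222
beads top [(22, [351.0, 187.7]), (43, [365.5, 200.0]), (38, [355.1, 215.8])]
```

The upright pose fits clearly best, at (0.575, −0.066) on the worktop. The dish is in its original place, and five beads show in the top view (blobs of 1, 2 and 2). The cap was last seen flat and nothing has gone near it since. The arm is clear, so I hand in.

```bash
python3 -c "
from cell import robot
print(robot.hand_in())"
```

```text
the job is handed in; nothing more can be done
None
```

I handed the job in (no verdict came back): by my last measurements all five beads are in the dish, the cap lies flat, the empty shaker stands upright on the worktop, and the dish is back where it started.

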